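Put the stacked check weights back in their blocks

TASK

The check of the balance is finished and its four steel check weights still stand stacked on the pan. Take the stack apart from the top and put each weight back in the wooden storage block whose recess is made for its size, flat on the floor of the recess. Set the weights down upright, do not drop or tip them, and leave the glass flask behind the blocks where it stands.

Things in the scene. Friction and masses are not known exactly. Their poses are not given: they have to be found in the camera images.
- smallest_weight_centre (a point): the smallest check weight: plain steel cylinder, 20 mm in diameter, 20 mm high in all, 0.05 kg. This point is its centre, half-way up; its z axis points up.
- small_weight_centre (a point): the small check weight: plain steel cylinder, 28 mm in diameter, 20.5 mm high in all, 0.1 kg, with a seat 2.5 mm deep in its top in which the next smaller weight stands at the start. This point is its centre, half-way up; its z axis points up.
- large_weight_centre (a point): the large check weight: plain steel cylinder, 38 mm in diameter, 22.5 mm high in all, 0.2 kg, with a seat 2.5 mm deep in its top in which the next smaller weight stands at the start. This point is its centre, half-way up; its z axis points up.
- largest_weight_centre (a point): the largest check weight: plain steel cylinder, 52 mm in diameter, 30 mm high in all, 0.5 kg, with a seat 2.5 mm deep in its top in which the next smaller weight stands at the start. This point is its centre, half-way up; its z axis points up.
- smallest_block_seat (a point): storage block of the smallest weight: square beech block, 62 mm wide at its rounded plinth and 56 mm at its top, 18 mm high, fixed to the bench, with one round felt-lined recess 28 mm in diameter and 6 mm deep, its mouth widened by a 3 mm bevel. This point is the centre of the recess floor, 6 mm below the block's top; z up.
- small_block_seat (a point): storage block of the small weight: square beech block, 70 mm wide at its rounded plinth and 64 mm at its top, 18 mm high, fixed to the bench, with one round felt-lined recess 36 mm in diameter and 6 mm deep, its mouth widened by a 3 mm bevel. This point is the centre of the recess floor, 6 mm below the block's top; z up.
- large_block_seat (a point): storage block of the large weight: square beech block, 80 mm wide at its rounded plinth and 74 mm at its top, 18 mm high, fixed to the bench, with one round felt-lined recess 46 mm in diameter and 6 mm deep, its mouth widened by a 3 mm bevel. This point is the centre of the recess floor, 6 mm below the block's top; z up.
- largest_block_seat (a point): storage block of the largest weight: square beech block, 94 mm wide at its rounded plinth and 88 mm at its top, 18 mm high, fixed to the bench, with one round felt-lined recess 60 mm in diameter and 6 mm deep, its mouth widened by a 3 mm bevel. This point is the centre of the recess floor, 6 mm below the block's top; z up.
- balance_pan (a point): the bench balance: low white box 170 mm wide (y) and 232 mm long (from 146 mm in front of the pan's centre to 86 mm behind it, at yaw 0), 50 mm high, fixed, with a round aluminium pan 120 mm in diameter. This point is the centre of the pan's top face, 60 mm above the bench; x points from the display to the pan's rear, z up. The weights stand stacked near it, largest below, smallest on top.
- flask: bystander: conical glass flask, 63 mm across the foot, 100 mm high, standing loose behind the blocks; origin at the centre of its underside, z up.

How it is judged (in metres and radians):
At the end, for the whole second after the job is handed in: Each of the four weights stands upright (within 0.06 rad) and at rest in the recess of its own block: its centre within 8 mm of the recess's centre in plan, its foot within 2 mm of the recess floor's height (horizontal distance between smallest_weight_centre and smallest_block_seat below 0.008 m and z of smallest_weight_centre in the frame of smallest_block_seat between 0.008 and 0.012 m and angle between each of smallest_weight_centre, small_weight_centre, large_weight_centre, largest_weight_centre's own z axis and vertical below 0.06 rad and linear speed of each of smallest_weight, small_weight, large_weight, largest_weight below 0.02 m/s and horizontal distance between small_weight_centre and small_block_seat below 0.008 m and z of small_weight_centre in the frame of small_block_seat between 0.00825 and 0.01225 m and horizontal distance between large_weight_centre and large_block_seat below 0.008 m and z of large_weight_centre in the frame of large_block_seat between 0.00925 and 0.01325 m and horizontal distance between largest_weight_centre and largest_block_seat below 0.008 m and z of largest_weight_centre in the frame of largest_block_seat between 0.013 and 0.017 m); the robot touches nothing.
It fails at once if the flask is shifted by more than 30 mm or knocked over (distance of flask from where it was at the start of the episode above 0.03 m or angle between flask's own z axis and vertical above 0.5 rad).
It fails at once if a weight is tipped by more than 45 degrees (angle between any of smallest_weight_centre, small_weight_centre, large_weight_centre, largest_weight_centre's own z axis and vertical above 0.785 rad).
It fails at once if a weight is dropped (moves faster than 0.6 m/s clear of the fingers, a fall of about 18 mm) ((linear speed of smallest_weight above 0.6 m/s and not (contact force between the fingers and smallest_weight above 0.05 N)) or (linear speed of small_weight above 0.6 m/s and not (contact force between the fingers and small_weight above 0.05 N)) or (linear speed of large_weight above 0.6 m/s and not (contact force between the fingers and large_weight above 0.05 N)) or (linear speed of largest_weight above 0.6 m/s and not (contact force between the fingers and largest_weight above 0.05 N))).
It also fails if it takes over 128 s, if anything falls off the work surface, if the arm or the gripper's body presses on something with over 40 N, if the wrist force passes 120 N, or if a joint passes its speed limit or range.

ROBOT

A 6-joint arm with a two-finger parallel gripper is mounted at the origin on a cart in front of the work surface, level with it; the furniture and walls round the work are solid. World frame = base frame: x ahead of the robot, y to its left, z up, the work surface at z = 0. Lengths are in m, angles in degrees, forces in N, time in s.
With the tool pointing down it reaches from about 0.3 to 0.75 m from the base axis. Payload 8.5 kg.
Tool frame: the origin (TCP) lies midway between the tips of the shut fingers; the grasp point (between the pads) lies 19 mm behind it (env.grip_depth is the distance from the TCP to the grasp point, in m); x points along the fingers, y is the direction in which the jaws open and shut, and the axes are right-handed (so a half turn about x gives the same grasp; the last joint's range is limited). The gripper opens to 85 mm and grips with 20 to 120 N. Pads are 22 mm wide; open, the fingers measure 114 mm over their backs; the gripper's body (76 mm by 85 mm) begins 54 mm behind the grasp point. The pads swing forward as they close: fully open they stand 13 mm farther back than shut.
Start: joints at [-82.179, 21.807, 74.336, -0, 83.858, -12.336], TCP at [0.19, -0.516, 0.231] pointing down, gripper open.
Joint ranges: [-178.18, 178.18], [-50.72, 133.34], [12.68, 142.11], [-81.47, 261.47], [9.98, 163.14], [-165.26, 165.26]. Speed limits (degrees/s): [136.94, 136.94, 180, 180, 180, 180].

INTERFACE

Orientations are given as a 3x3 rotation matrix whose columns are the frame's x, y, z axes.
In Python, from rig import env gives the robot as it stands.
- The arm moves only by the tool play_rows, never from a script. Its arguments are lists of equal length, an entry for each row: "travel": the shift along the world's x, y, z in cm, a list of three; "rotation": the turn, a rotation vector about the world's x, y, z in rad, a list of three; "claw": the finger opening in cm, from 0 to 8.54. A call has 1 to 12 rows; each row shifts and turns the pose as measured when the row begins; what a row does not reach is not made up. A row lasts 1/12 s, in which the tool goes at most 41.7 mm and 7.16 degrees, less where a joint would pass 70% of its speed; a pose out of reach is approached as far as the arm can. A call is refused whole if a number of a shift passes 4.17 or a number of a turn 0.125, either way. A call with a gripper value outside its range is refused whole. The fingers move at their own pace and stop on an object; "squeeze" is the grip in N (left out, the last holds). Time passes only in rows, so rows that do not move let the fingers close. It gives the time, the measured TCP pose, the force and the opening at its end, in the units of the state.
- env.observe(): the state, without advancing time (a new reading comes with each control period).
- env.get_image(name): name is "scene" or "top"; returns the picture (420x560x3 uint8, red, green, blue); there is no depth.
- env.camera_info(name): a dict with "vertical_fov" (degrees; the focal length in pixels is half the picture's height over the tangent of half this angle, whatever the lens; pixels are square), "cx", "cy" (the principal point, pixels), "D" ([k1, k2, p1, p2, k3] as OpenCV has them; the pictures are not rectified), "eye" and "rotation" of the camera in the world. Camera axes: x right, y down, z forward; pixel columns grow to the right and rows downward; lengths in m; the calibration is good to about 2 mm. A picture is of the moment at which its call begins. camera_info takes no time and is no camera call.
- env.close_job(): hands the job in, once; it reports no verdict.
The state is a dict: "time_s": time; "q": joint angles; "qvel": joint speeds; "joint_efforts": joint torques, N m; "position": TCP position; "tool_rot": TCP orientation; "ft_force": force on the tool from outside, world axes, zero at the start; "wrist_torque": the same for the moment, N m; "grip_width": finger opening in m.
Only numpy, scipy, OpenCV 4.12 (cv2) and the standard library are available. Lean on these libraries where they do the work, as an engineer would, in place of code of your own. Each camera call takes 0.05 s, during which the arm holds its last target.

## Working session

There is one attempt and no reset: what is moved stays moved. The work goes in short steps, Python scripts to look and compute and a tool call to move; the robot and the scene stay as the last step left them, time stands still between calls to the robot, and variables do not carry over. Pictures are saved under pics/ and viewed, and the job is handed in when it is done.

Besides the shell and the picture viewer there is one more tool, called after "Request:" by a JSON object that holds its "method" and its "body", one argument or row to a line. play_rows: Moves the arm, as the interface text tells. Its arguments: {"type":"object","properties":{"travel":{"type":"array","items":{"type":"array","items":{"type":"number"}}},"rotation":{"type":"array","items":{"type":"array","items":{"type":"number"}}},"claw":{"type":"array","items":{"type":"number"}},"squeeze":{"type":"number"}},"required":["travel","rotation","claw"]}

```bash
ls; mkdir -p pics; python3 - <<'E'
from rig import env
import cv2
for n in ("scene","top"):
    cv2.imwrite(f"pics/{n}0.png",env.get_image(n)[:,:,::-1]); print(env.camera_info(n))
print(env.observe(), env.grip_depth)
E
```

```text
pics
{'vertical_fov': 44.846707767634065, 'cx': 272.8297074696378, 'cy': 203.9331169874606, 'D': array([-0.02007374,  0.        ,  0.        ,  0.        ,  0.        ]), 'eye': array([0.06385204, 0.72110293, 0.87240072]), 'rotation': array([[-0.80899579, -0.37159549,  0.45545867],
       [-0.5875392 ,  0.53488779, -0.60720074],
       [-0.01798622, -0.75882267, -0.65104889]])}
{'vertical_fov': 46.88254197691384, 'cx': 280.29427025973615, 'cy': 210.00622263420559, 'D': array([-0.13949858,  0.        ,  0.        ,  0.        ,  0.        ]), 'eye': array([0.35817876, 0.01893173, 1.33124774]), 'rotation': array([[ 0.00466421, -0.98251396,  0.18613048],
       [-0.99998162, -0.00386189,  0.00467286],
       [-0.00387233, -0.18614886, -0.98251392]])}
{'time_s': 0.1, 'q': array([-8.21767693e+01,  2.18370367e+01,  7.43788151e+01, -2.63814513e-04,
        8.38598852e+01, -1.23375172e+01]), 'qvel': array([-0.05325981,  0.03102302, -0.13733348, -0.08088376, -0.0259726 ,
        0.01644555]), 'joint_efforts': array([ 3.22001026e-03, -4.49223876e+01, -2.31655508e+01, -1.84771020e-04,
        3.64260071e-03,  1.85157216e-05]), 'position': array([ 0.18950415, -0.51603711,  0.2307838 ]), 'tool_rot': array([[-1.84463312e-04,  3.44655524e-01, -9.38729213e-01],
       [ 1.30893350e-03, -9.38728342e-01, -3.44655461e-01],
       [-9.99999126e-01, -1.29231040e-03, -2.77970222e-04]]), 'ft_force': array([ 0.05805165, -0.45813731,  0.577653  ]), 'wrist_torque': array([ 0.00130857, -0.03427274, -0.01583355]), 'grip_width': 0.08527531554411925} 0.0187
```

View pics/scene0.png

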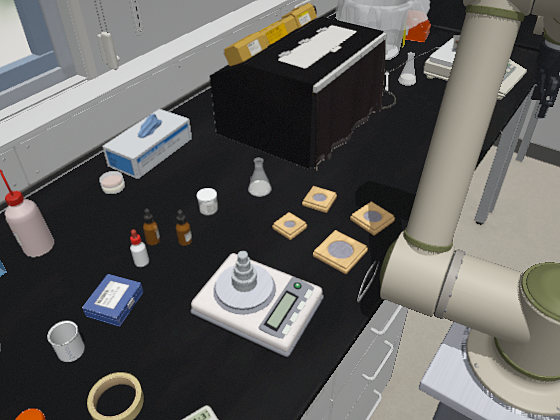

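View pics/top0.png

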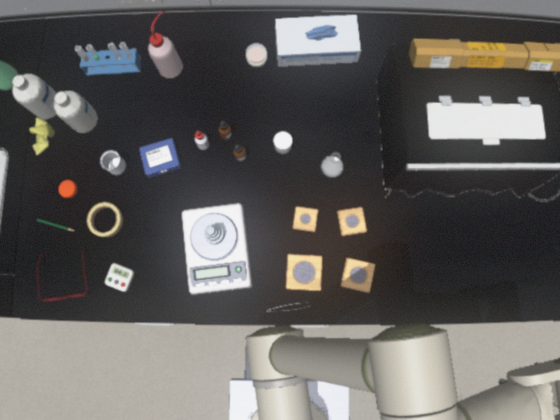

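The top view shows the balance near (215,245) with the stack at about (214,236). The blocks are near (305,272), (358,274), (305,219) and (352,221), and the flask is near (332,165). I'll enlarge these areas next.

```bash
python3 - <<'E'
import cv2
a=cv2.imread("pics/top0.png")
cv2.imwrite("pics/t_bal.png",cv2.resize(a[200:300,175:260],None,fx=6,fy=6,interpolation=cv2.INTER_CUBIC))
cv2.imwrite("pics/t_blk.png",cv2.resize(a[200:300,280:385],None,fx=6,fy=6,interpolation=cv2.INTER_CUBIC))
s=cv2.imread("pics/scene0.png")
cv2.imwrite("pics/s_bal.png",cv2.resize(s[240:355,185:325],None,fx=5,fy=5,interpolation=cv2.INTER_CUBIC))
cv2.imwrite("pics/s_blk.png",cv2.resize(s[175:275,265:400],None,fx=5,fy=5,interpolation=cv2.INTER_CUBIC))
E
```

```text
(no output)
```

View pics/t_bal.png

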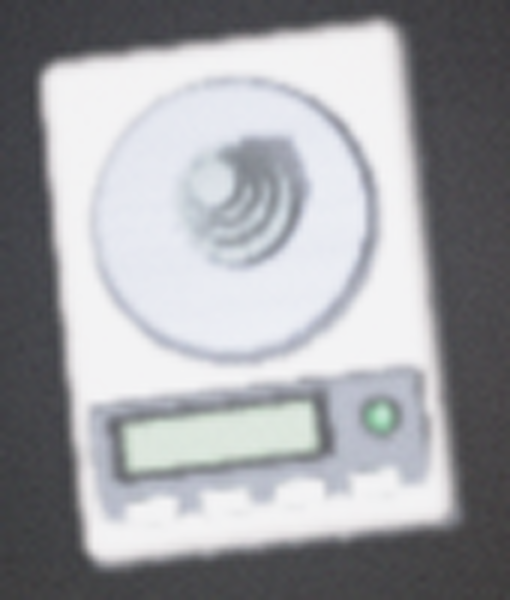

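View pics/t_blk.png

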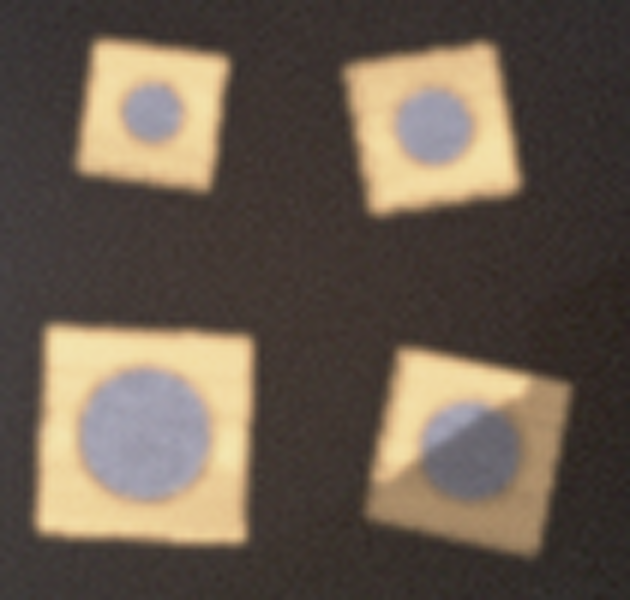

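View pics/s_bal.png

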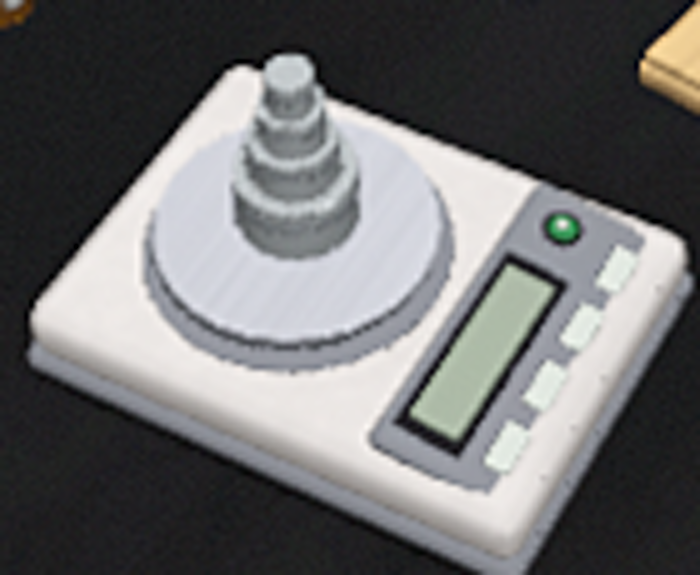

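View pics/s_blk.png

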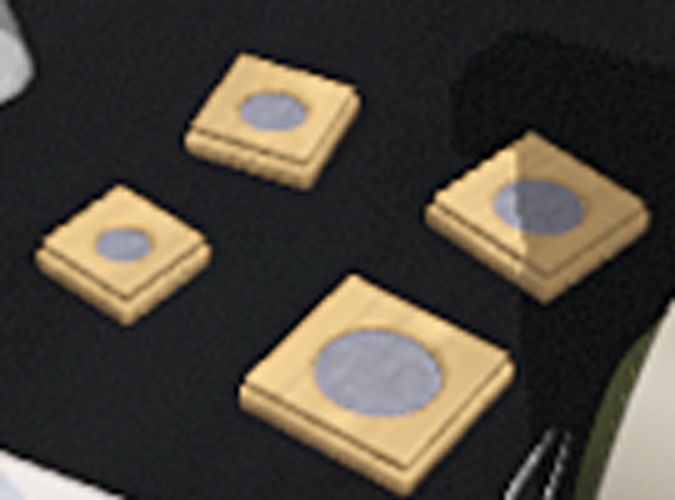

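```bash
cat > h.py <<'E'
import numpy as np, cv2
from rig import env
def K(n):
    c=env.camera_info(n); f=210/np.tan(np.radians(c["vertical_fov"]/2))
    return c,np.array([[f,0,c["cx"]],[0,f,c["cy"]],[0,0,1]])
def ray(n,uv,z):
    c,k=K(n); p=cv2.undistortPoints(np.array(uv,float).reshape(-1,1,2),k,c["D"]).reshape(-1,2)
    d=np.c_[p,np.ones(len(p))]@c["rotation"].T
    e=c["eye"]; return e+d*((z-e[2])/d[:,2])[:,None]
def proj(n,P):
    c,k=K(n); R=c["rotation"].T
    return cv2.projectPoints(np.array(P,float).reshape(-1,1,3),cv2.Rodrigues(R)[0],-R@c["eye"],k,c["D"])[0].reshape(-1,2)
def crop(uv,s,o): return (np.array(uv,float)+.5)/s-.5+np.array(o)
E
cat > m.py <<'E'
from h import *
T={'smallest':[(153,112),(93,40),(230,60),(212,191),(78,173)],'small':[(433,126),(344,66),(496,43),(522,187),(372,214)],
'large':[(471,450),(400,347),(572,382),(539,556),(366,517)],'largest':[(145,432),(47,326),(253,336),(246,544),(37,534)]}
S={'smallest':[(123,244),(120,187),(208,246),(128,299),(40,250)],'small':[(272,111),(243,55),(357,98),(306,164),(190,131)],
'large':[(538,207),(531,132),(648,212),(547,275),(430,210)],'largest':[(378,372),(353,277),(512,368),(406,468),(243,390)]}
for k in T:
  for n,D,s,o in (('top',T,6,(280,200)),('scene',S,5,(265,175))):
    p=crop(D[k],s,o); f=ray(n,p[:1],.012)[0]; c=ray(n,p[1:],.018)
    e=np.linalg.norm(c-np.roll(c,1,0),axis=1)
    print(k,n,'felt',f[:2].round(4),'corners',c.mean(0)[:2].round(4),'edges',e.round(3))
for z in(.1455,):
  print('top',ray('top',crop([(212,182)],6,(175,200)),z),'scene',ray('scene',crop([(289,72)],5,(185,240)),z))
print('pan',ray('top',crop([(233,217)],6,(175,200)),.06),ray('scene',crop([(297,235)],5,(185,240)),.06))
E
python3 m.py
```

```text
smallest top felt [ 0.5852 -0.0434] corners [ 0.5824 -0.0433] edges [0.062 0.064 0.062 0.062]
smallest scene felt [ 0.5887 -0.0445] corners [ 0.5843 -0.0389] edges [0.061 0.062 0.055 0.055]
small top felt [ 0.5791 -0.1727] corners [ 0.5775 -0.1721] edges [0.07  0.072 0.068 0.07 ]
small scene felt [ 0.5828 -0.1741] corners [ 0.5783 -0.1683] edges [0.07  0.069 0.061 0.064]
large top felt [ 0.4302 -0.1871] corners [ 0.4298 -0.1855] edges [0.078 0.08  0.08  0.08 ]
large scene felt [ 0.433  -0.1863] corners [ 0.4304 -0.1808] edges [0.083 0.08  0.072 0.07 ]
largest top felt [ 0.4383 -0.0392] corners [ 0.4368 -0.0393] edges [0.094 0.093 0.094 0.094]
largest scene felt [ 0.4404 -0.0402] corners [ 0.4371 -0.0339] edges [0.095 0.093 0.083 0.086]
top [[0.53183041 0.19900417 0.1455    ]] scene [[0.53258265 0.20006374 0.1455    ]]
pan [[0.52876167 0.20217147 0.06      ]] [[0.52702514 0.20956554 0.06      ]]
```

The four block seats are consistent across both cameras to within about 3 mm, and the edge lengths match the plinth sizes. The stack axis comes out at about (0.532, 0.1995). I'll move above it, keeping the tool yaw as it is.

Request:
{"method": "play_rows", "body": {
  "travel": [
    [1.7,3.55,0],
    [1.7,3.55,0],
    [1.7,3.55,0],
    [1.7,3.55,0],
    [1.7,3.55,0],
    [1.7,3.55,0],
    [1.7,3.55,0],
    [1.7,3.55,0],
    [1.7,3.55,0],
    [1.7,3.55,0],
    [1.7,3.55,0],
    [1.7,3.55,0]
  ],
  "rotation": [
    [0,0,0],
    [0,0,0],
    [0,0,0],
    [0,0,0],
    [0,0,0],
    [0,0,0],
    [0,0,0],
    [0,0,0],
    [0,0,0],
    [0,0,0],
    [0,0,0],
    [0,0,0]
  ],
  "claw": [8.5,8.5,8.5,8.5,8.5,8.5,8.5,8.5,8.5,8.5,8.5,8.5],
  "squeeze": 40
}}

```text
time_s: 1.1
position: [0.3932, -0.0743, 0.2264]
tool_rot: [[-0.003, 0.332, -0.943], [0.006, -0.943, -0.332], [-1.0, -0.007, 0.0]]
ft_force: [0.0, -0.6, 0.4]
grip_width: 0.085
```

Request:
{"method": "play_rows", "body": {
  "travel": [
    [1.6,3.2,0],
    [1.6,3.2,0],
    [1.6,3.2,0],
    [1.6,3.2,0],
    [1.6,3.2,0],
    [1.6,3.2,0],
    [1.6,3.2,0],
    [1.2,2.4,0],
    [0,0,0],
    [0,0,0]
  ],
  "rotation": [
    [0,0,0],
    [0,0,0],
    [0,0,0],
    [0,0,0],
    [0,0,0],
    [0,0,0],
    [0,0,0],
    [0,0,0],
    [0,0,0],
    [0,0,0]
  ],
  "claw": [8.5,8.5,8.5,8.5,8.5,8.5,8.5,8.5,8.5,8.5]
}}

```text
time_s: 1.93
position: [0.5202, 0.1961, 0.2232]
tool_rot: [[-0.007, 0.341, -0.94], [0.007, -0.94, -0.341], [-1.0, -0.009, 0.005]]
ft_force: [-0.1, -0.7, 0.0]
grip_width: 0.085
```

Request:
{"method": "play_rows", "body": {
  "travel": [
    [1.2,0.35,0],
    [0,0,-3],
    [0,0,-3],
    [0,0,-0.9],
    [0,0,0],
    [0,0,0]
  ],
  "rotation": [
    [-0.007,-0.007,0],
    [0,0,0],
    [0,0,0],
    [0,0,0],
    [0,0,0],
    [0,0,0]
  ],
  "claw": [4,4,4,4,4,4]
}}

```text
time_s: 2.43
position: [0.531, 0.1954, 0.1521]
tool_rot: [[-0.0, 0.338, -0.941], [-0.001, -0.941, -0.338], [-1.0, 0.001, 0.001]]
ft_force: [-0.2, -0.2, 0.4]
grip_width: 0.0394
```

```bash
python3 - <<'E'
from h import *
o=env.observe(); print(o['position'],o['tool_rot'].round(4),o['grip_width'])
s=env.get_image('scene')[:,:,::-1]; cv2.imwrite("pics/s1.png",cv2.resize(s[190:320,185:325],None,fx=5,fy=5,interpolation=cv2.INTER_CUBIC))
E
```

```text
[0.53099012 0.19540795 0.15210963] [[-5.000e-04  3.381e-01 -9.411e-01]
 [-1.500e-03 -9.411e-01 -3.380e-01]
 [-1.000e+00  1.200e-03  1.000e-03]] 0.03936591136029556
```

View pics/s1.png

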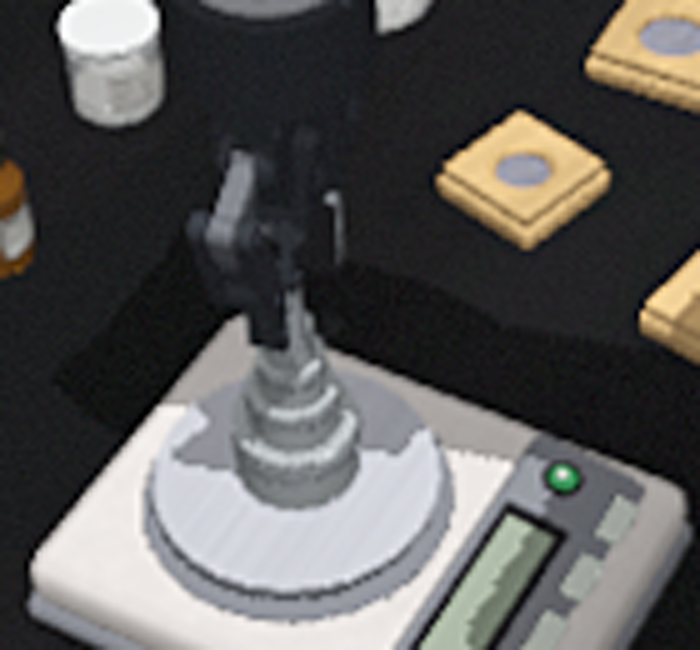

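```bash
python3 - <<'E'
from h import *
o=env.observe();p=o['position'];R=o['tool_rot'];j=R[:,1]
for a in(-.0197,-.03):
  for b in(-.011,.011):
   for zz in (0,.004): print(a,b,zz,((proj('scene',[p+j*a*-1*-1+R[:,2]*b+[0,0,zz]])-[185,190]+.5)*5-.5).round(0))
print('weight top',(proj('scene',[[.5322,.1995,.1455]])-[185,190]+.5)*5)
E
```

```text
-0.0197 -0.011 0 [[255. 334.]]
-0.0197 -0.011 0.004 [[255. 327.]]
-0.0197 0.011 0 [[309. 345.]]
-0.0197 0.011 0.004 [[308. 338.]]
-0.03 -0.011 0 [[246. 353.]]
-0.03 -0.011 0.004 [[246. 346.]]
-0.03 0.011 0 [[300. 364.]]
-0.03 0.011 0.004 [[300. 357.]]
weight top [[291.14987352 322.05460038]]
```

Request:
{"method": "play_rows", "body": {
  "travel": [
    [0.1,0.4,0],
    [0,0,-0.8],
    [0,0,-0.8],
    [0,0,-0.2],
    [0,0,0],
    [0,0,0],
    [0,0,0]
  ],
  "rotation": [
    [0,0,0],
    [0,0,0],
    [0,0,0],
    [0,0,0],
    [0,0,0],
    [0,0,0],
    [0,0,0]
  ],
  "claw": [4,4,4,4,4,3,2.5],
  "squeeze": 20
}}

```text
time_s: 3.07
position: [0.5333, 0.1992, 0.1361]
tool_rot: [[0.006, 0.337, -0.941], [-0.001, -0.941, -0.337], [-1.0, 0.003, -0.005]]
ft_force: [0.0, -0.5, 0.4]
grip_width: 0.0254
```

```bash
cat > look.py <<'E'
import sys
from h import *
# cam x0 y0 x1 y1 scale name
n,x0,y0,x1,y1,f,nm=sys.argv[1:]; x0,y0,x1,y1,f=map(int,(x0,y0,x1,y1,f))
s=env.get_image(n)[:,:,::-1]; cv2.imwrite(f"pics/{nm}.png",cv2.resize(s[y0:y1,x0:x1],None,fx=f,fy=f,interpolation=cv2.INTER_CUBIC))
o=env.observe(); print(o['position'].round(4),o['tool_rot'][:,0].round(4),o['grip_width'].round(4),o['ft_force'].round(2),o['time_s'])
E
python3 look.py scene 205 220 285 300 8 s2
```

```text
Traceback (most recent call last):
  File "look.py", line 6, in <module>
    o=env.observe(); print(o['position'].round(4),o['tool_rot'][:,0].round(4),o['grip_width'].round(4),o['ft_force'].round(2),o['time_s'])
                                                                              ^^^^^^^^^^^^^^^^^^^^^
AttributeError: 'float' object has no attribute 'round'
```

View pics/s2.png

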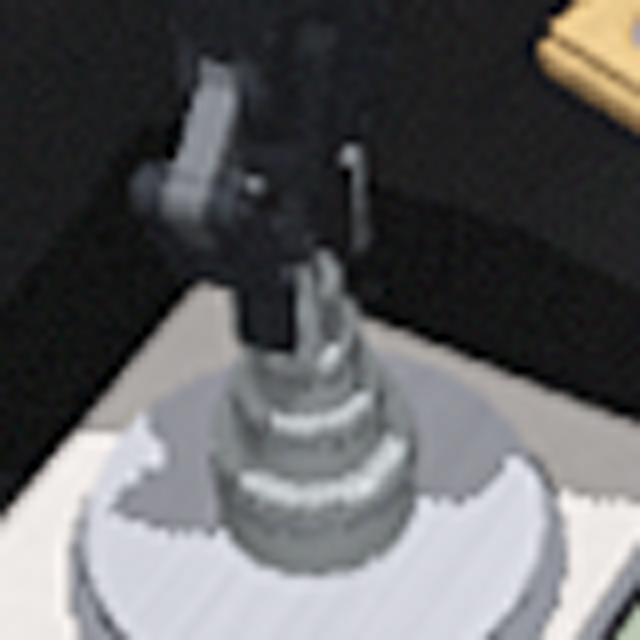

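```bash
sed -i "s/o\['grip_width'\].round(4)/round(o['grip_width'],4)/" look.py; python3 - <<'E'
from h import *
o=env.observe();p=o['position'];R=o['tool_rot'];j=R[:,1]; print(p)
for a in(-.0127,-.022):
  for b in(-.011,0,.011):
    print(a,b,((proj('scene',[p+j*a+R[:,2]*b])-[205,220]+.5)*8-.5).round(0))
print('weight top',(proj('scene',[[.5322,.1995,.1455]])-[205,220]+.5)*8)
E
```

```text
[0.5333831  0.19918646 0.13613675]
-0.0127 -0.011 [[246. 326.]]
-0.0127 0 [[288. 335.]]
-0.0127 0.011 [[330. 344.]]
-0.022 -0.011 [[233. 353.]]
-0.022 0 [[275. 362.]]
-0.022 0.011 [[318. 371.]]
weight top [[305.83979763 275.2873606 ]]
```

Request:
{"method": "play_rows", "body": {
  "travel": [
    [-0.1,0.0,-0.25],
    [0,0,0],
    [0,0,0],
    [0,0,0],
    [0,0,0],
    [0,0,0],
    [0,0,0],
    [0,0,0]
  ],
  "rotation": [
    [0.001,0.006,0],
    [0,0,0],
    [0,0,0],
    [0,0,0],
    [0,0,0],
    [0,0,0],
    [0,0,0],
    [0,0,0]
  ],
  "claw": [2.5,2.3,2.1,1.9,1.5,1,1,1],
  "squeeze": 30
}}

```text
time_s: 3.78
position: [0.5325, 0.1992, 0.134]
tool_rot: [[0.001, 0.337, -0.941], [0.001, -0.941, -0.337], [-1.0, -0.0, -0.001]]
ft_force: [0.2, -0.1, -0.2]
grip_width: 0.0171
```

```bash
python3 look.py scene 205 220 285 300 8 s3
```

```text
[0.5325 0.1992 0.134 ] [ 6.e-04  6.e-04 -1.e+00] 0.0169 [ 0.24 -0.   -0.07] 3.8333
```

View pics/s3.png

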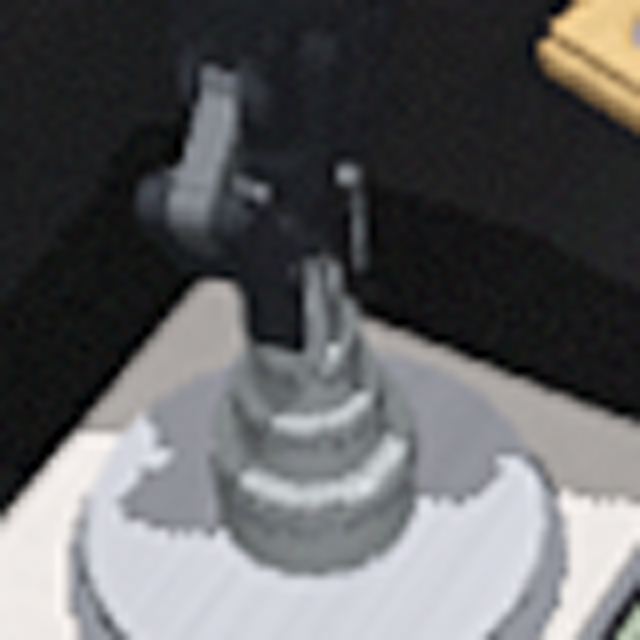

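Request:
{"method": "play_rows", "body": {
  "travel": [
    [0,0,0],
    [0,0,0],
    [0,0,0]
  ],
  "rotation": [
    [0,0,0],
    [0,0,0],
    [0,0,0]
  ],
  "claw": [1.5,1.5,1.5]
}}

```text
time_s: 4.08
position: [0.5325, 0.1992, 0.134]
tool_rot: [[0.001, 0.337, -0.941], [0.001, -0.941, -0.337], [-1.0, -0.0, -0.001]]
ft_force: [0.0, -0.9, -0.1]
grip_width: 0.0171
```

Request:
{"method": "play_rows", "body": {
  "travel": [
    [0,0,0.3],
    [0,0,1],
    [0,0,2],
    [0,0,2],
    [0,0,1],
    [0,0,0]
  ],
  "rotation": [
    [0,0,0],
    [0,0,0],
    [0,0,0],
    [0,0,0],
    [0,0,0],
    [0,0,0]
  ],
  "claw": [1.3,1.3,1.3,1.3,1.3,1.3]
}}

```text
time_s: 4.58
position: [0.5318, 0.1991, 0.2019]
tool_rot: [[-0.001, 0.337, -0.941], [0.0, -0.941, -0.337], [-1.0, -0.001, 0.001]]
ft_force: [0.3, -0.1, 0.1]
grip_width: 0.0168
```

```bash
python3 look.py scene 205 190 285 270 8 s4
```

```text
[0.5316 0.1991 0.201 ] [-1.7e-03  3.0e-04 -1.0e+00] 0.0171 [ 0.5  -0.58  0.2 ] 4.6333
```

View pics/s4.png

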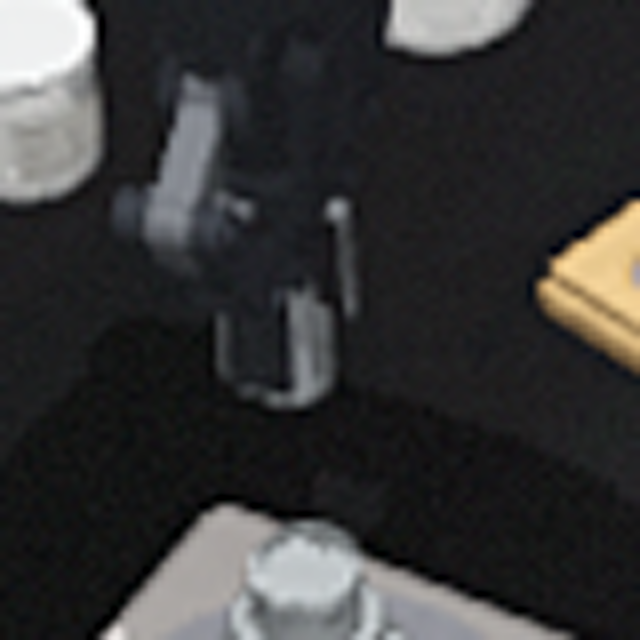

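```bash
python3 look.py scene 200 215 280 305 8 s5; python3 - <<'E'
from h import *
def q(P): return ((proj('scene',P)-[200,215]+.5)*8).round(0)
c=np.array([.5322,.1995])
v=np.array([.8,.6])*1 # lateral-ish
lat=np.array([-.809,-.5875]);lat/=np.linalg.norm(lat)
for nm,z,r in(('small top',.128,.014),('large top',.110,.019),('largest top',.09,.026),('smallest top',.1455,.01)):
  print(nm,q([[*(c-lat*r),z],[*c,z],[*(c+lat*r),z]]).tolist())
E
```

```text
[0.5311 0.199  0.1997] [-0.0039 -0.     -1.    ] 0.0169 [-0.28 -0.46 -0.45] 4.6833
small top [[294.0, 365.0], [350.0, 364.0], [406.0, 363.0]]
large top [[279.0, 414.0], [354.0, 413.0], [429.0, 412.0]]
largest top [[256.0, 467.0], [358.0, 466.0], [460.0, 465.0]]
smallest top [[305.0, 316.0], [346.0, 315.0], [386.0, 315.0]]
```

View pics/s5.png

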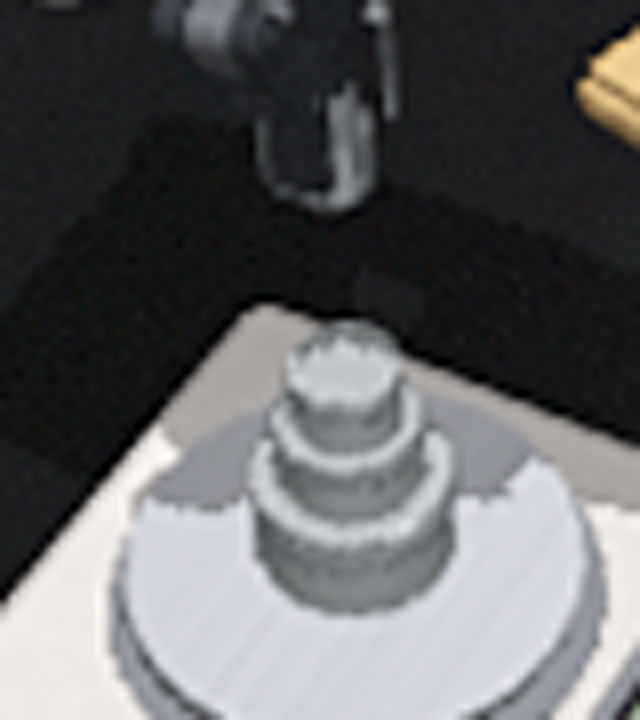

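Request:
{"method": "play_rows", "body": {
  "travel": [
    [0.4,-2,0],
    [0.7,-3,0],
    [0.7,-3,0],
    [0.7,-3,-1],
    [0.7,-3,-1.5],
    [0.7,-3,-1.5],
    [0.7,-3,-1.5],
    [0.5,-2,-1.5],
    [0.3,-1,-1],
    [0,0,0],
    [0,0,0]
  ],
  "rotation": [
    [0,0,0],
    [0,0,0],
    [0,0,0],
    [0,0,0],
    [0,0,0],
    [0,0,0],
    [0,0,0],
    [0,0,0],
    [0,0,0],
    [0,0,0],
    [0,0,0]
  ],
  "claw": [1.3,1.3,1.3,1.3,1.3,1.3,1.3,1.3,1.3,1.3,1.3]
}}

```text
time_s: 5.6
position: [0.5814, -0.0395, 0.108]
tool_rot: [[-0.018, 0.34, -0.94], [0.004, -0.94, -0.34], [-1.0, -0.01, 0.015]]
ft_force: [-0.2, -0.7, -0.8]
grip_width: 0.0171
```

Request:
{"method": "play_rows", "body": {
  "travel": [
    [0.5,-0.4,0],
    [0,0,-2],
    [0,0,-2.5],
    [0,0,-1.2],
    [0,0,0],
    [0,0,0],
    [0,0,0]
  ],
  "rotation": [
    [-0.004,-0.018,0],
    [0,0,0],
    [0,0,0],
    [0,0,0],
    [0,0,0],
    [0,0,0],
    [0,0,0]
  ],
  "claw": [1.3,1.3,1.3,1.3,1.3,1.3,1.3]
}}

```text
time_s: 6.18
position: [0.5898, -0.0365, 0.0558]
tool_rot: [[0.016, 0.349, -0.937], [-0.003, -0.937, -0.349], [-1.0, 0.008, -0.014]]
ft_force: [0.4, -0.0, -0.1]
grip_width: 0.017
```

```bash
python3 look.py scene 255 170 335 260 8 s6; python3 - <<'E'
from h import *
o=env.observe();p=o['position']
def q(P): return ((proj('scene',P)-[255,170]+.5)*8).round(0)
print('foot',q([p-[0,0,.0085]]),'seat',q([[.5863,-.0433,.012]]))
E
```

```text
[ 0.59   -0.0365  0.0561] [ 0.0167 -0.003  -0.9999] 0.0176 [-0.3  -0.23  0.08] 6.2333
foot [[260. 358.]] seat [[282. 436.]]
```

View pics/s6.png

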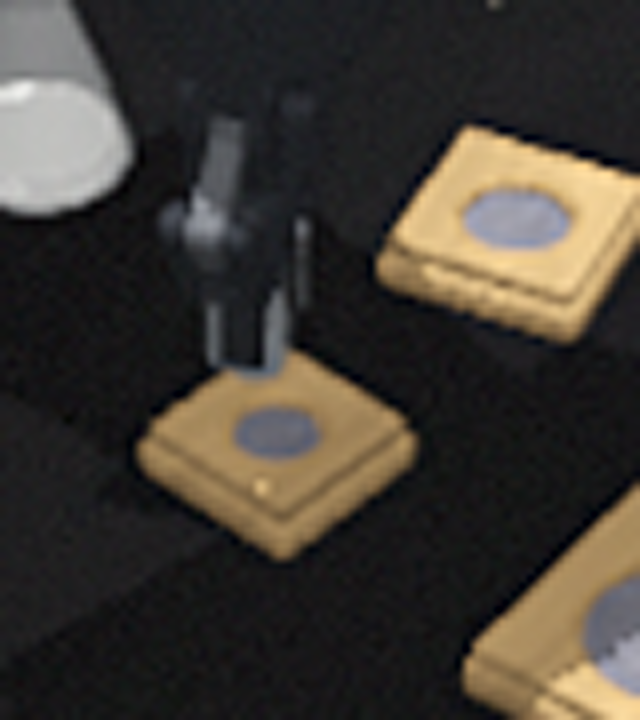

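Request:
{"method": "play_rows", "body": {
  "travel": [
    [-0.37,-0.65,0],
    [0,0,-1],
    [0,0,-0.7],
    [0,0,0],
    [0,0,0],
    [0,0,0]
  ],
  "rotation": [
    [0.003,0.016,0],
    [0,0,0],
    [0,0,0],
    [0,0,0],
    [0,0,0],
    [0,0,0]
  ],
  "claw": [1.3,1.3,1.3,1.3,1.3,1.3]
}}

```text
time_s: 6.73
position: [0.5871, -0.0439, 0.0402]
tool_rot: [[0.004, 0.349, -0.937], [-0.001, -0.937, -0.349], [-1.0, 0.002, -0.003]]
ft_force: [0.0, -0.8, 0.2]
grip_width: 0.0173
```

```bash
python3 look.py scene 255 170 335 260 8 s7; python3 look.py top 280 195 380 265 8 t7; python3 - <<'E'
from h import *
o=env.observe();p=o['position']
def q(P): return ((proj('scene',P)-[255,170]+.5)*8).round(0)
print('foot',q([p-[0,0,.0085]]),'seat',q([[.5863,-.0433,.012]]))
E
```

```text
[ 0.5871 -0.0439  0.0403] [ 0.0041 -0.0011 -1.    ] 0.0172 [-0.07 -0.18 -1.65] 6.7833
[ 0.5872 -0.0439  0.0404] [ 0.0044 -0.0012 -1.    ] 0.0168 [-0.43  0.11  0.04] 6.8333
foot [[281. 387.]] seat [[282. 436.]]
```

View pics/s7.png

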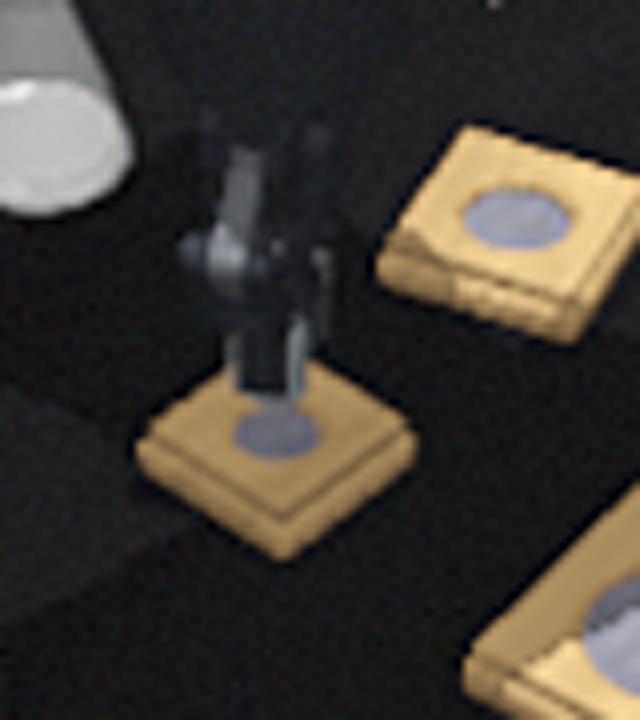

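View pics/t7.png

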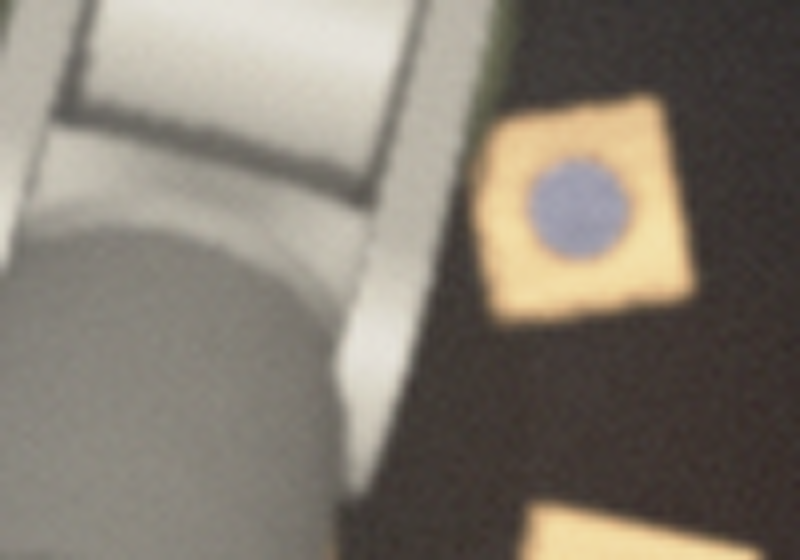

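Request:
{"method": "play_rows", "body": {
  "travel": [
    [-0.1,0,-0.6],
    [0,0,-0.5],
    [0,0,-0.3],
    [0,0,-0.2],
    [0,0,0],
    [0,0,0]
  ],
  "rotation": [
    [0.001,0.004,0],
    [0,0,0],
    [0,0,0],
    [0,0,0],
    [0,0,0],
    [0,0,0]
  ],
  "claw": [1.3,1.3,1.3,1.3,1.3,1.3]
}}

```text
time_s: 7.33
position: [0.5861, -0.0437, 0.0226]
tool_rot: [[-0.0, 0.35, -0.937], [-0.0, -0.937, -0.35], [-1.0, 0.0, 0.0]]
ft_force: [0.9, 0.6, -0.6]
grip_width: 0.0169
```

Request:
{"method": "play_rows", "body": {
  "travel": [
    [0,0,-0.1],
    [0,0,0],
    [0,0,-0.1],
    [0,0,0]
  ],
  "rotation": [
    [0,0,0],
    [0,0,0],
    [0,0,0],
    [0,0,0]
  ],
  "claw": [1.3,1.3,1.3,1.3]
}}

```text
time_s: 7.67
position: [0.5863, -0.0437, 0.0207]
tool_rot: [[0.001, 0.35, -0.937], [-0.0, -0.937, -0.35], [-1.0, 0.0, -0.0]]
ft_force: [1.0, -0.4, -0.2]
grip_width: 0.0171
```

```bash
python3 look.py scene 255 170 335 260 8 s8
```

```text
[ 0.5864 -0.0438  0.0209] [ 8.e-04 -3.e-04 -1.e+00] 0.017 [ 0.08 -0.56 -0.38] 7.7167
```

View pics/s8.png

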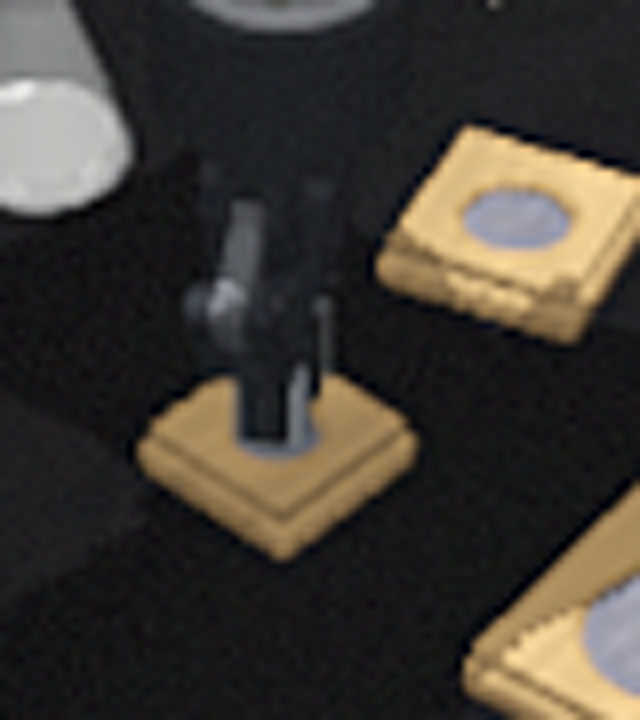

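Request:
{"method": "play_rows", "body": {
  "travel": [
    [0,0,-0.1],
    [0,0,0],
    [0,0,0]
  ],
  "rotation": [
    [0,0,0],
    [0,0,0],
    [0,0,0]
  ],
  "claw": [1.3,1.3,1.3]
}}

```text
time_s: 7.97
position: [0.5868, -0.0438, 0.0207]
tool_rot: [[0.002, 0.35, -0.937], [-0.001, -0.937, -0.35], [-1.0, 0.001, -0.002]]
ft_force: [-0.1, -0.3, -1.3]
grip_width: 0.0173
```

Request:
{"method": "play_rows", "body": {
  "travel": [
    [0,0,-0.15],
    [0,0,0],
    [0,0,0]
  ],
  "rotation": [
    [0,0,0],
    [0,0,0],
    [0,0,0]
  ],
  "claw": [1.3,1.3,1.3]
}}

```text
time_s: 8.22
position: [0.5873, -0.0439, 0.0208]
tool_rot: [[0.004, 0.35, -0.937], [-0.001, -0.937, -0.35], [-1.0, 0.003, -0.004]]
ft_force: [0.8, 0.2, -1.6]
grip_width: 0.0174
```

Request:
{"method": "play_rows", "body": {
  "travel": [
    [0,0,0],
    [0,0,0],
    [0,0,0],
    [0,0,0],
    [0,0,0]
  ],
  "rotation": [
    [0,0,0],
    [0,0,0],
    [0,0,0],
    [0,0,0],
    [0,0,0]
  ],
  "claw": [2.1,2.3,2.7,3.5,4.0]
}}

```text
time_s: 8.63
position: [0.5872, -0.0439, 0.0201]
tool_rot: [[0.004, 0.35, -0.937], [-0.001, -0.937, -0.35], [-1.0, 0.002, -0.003]]
ft_force: [-0.0, -0.2, -0.4]
grip_width: 0.0401
```

```bash
python3 look.py scene 255 170 335 260 8 s9
```

```text
[ 0.5872 -0.0439  0.0201] [ 0.0037 -0.001  -1.    ] 0.0402 [-0.09 -0.27  0.55] 8.6833
```

View pics/s9.png

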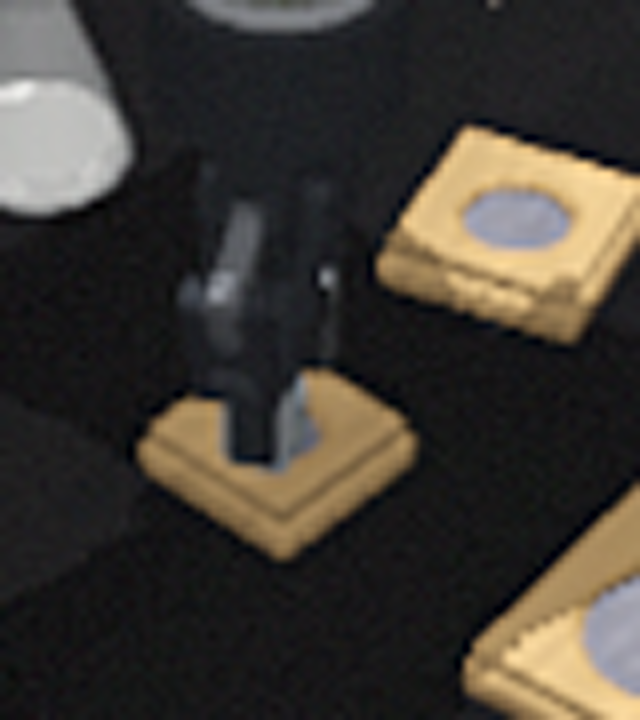

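Request:
{"method": "play_rows", "body": {
  "travel": [
    [0,0,1],
    [0,0,2.5],
    [0,0,4],
    [0,1,4],
    [-0.3,2,3],
    [-0.6,3,2],
    [-0.7,3,0],
    [-0.7,3,0],
    [-0.7,3,0],
    [-0.7,3,0],
    [-0.7,3,0],
    [-0.5,2,0]
  ],
  "rotation": [
    [0,0,0],
    [0,0,0],
    [0,0,0],
    [0,0,0],
    [0,0,0],
    [0,0,0],
    [0,0,0],
    [0,0,0],
    [0,0,0],
    [0,0,0],
    [0,0,0],
    [0,0,0]
  ],
  "claw": [4.5,4.5,4.5,4.5,4.5,4.5,4.5,4.5,4.5,4.5,4.5,4.5]
}}

```text
time_s: 9.68
position: [0.5337, 0.1916, 0.203]
tool_rot: [[0.013, 0.341, -0.94], [0.001, -0.94, -0.341], [-1.0, 0.004, -0.012]]
ft_force: [-0.1, -0.5, -0.2]
grip_width: 0.0451
```

```bash
python3 look.py scene 255 170 335 260 8 s10;python3 look.py top 280 195 380 295 6 t10
```

```text
[0.5328 0.1942 0.2032] [ 0.0126  0.0019 -0.9999] 0.0449 [-1.82  3.25  0.39] 9.7333
[0.5336 0.1921 0.2031] [ 1.280e-02  8.000e-04 -9.999e-01] 0.045 [-0.24 -0.15  0.04] 9.7833
```

View pics/s10.png

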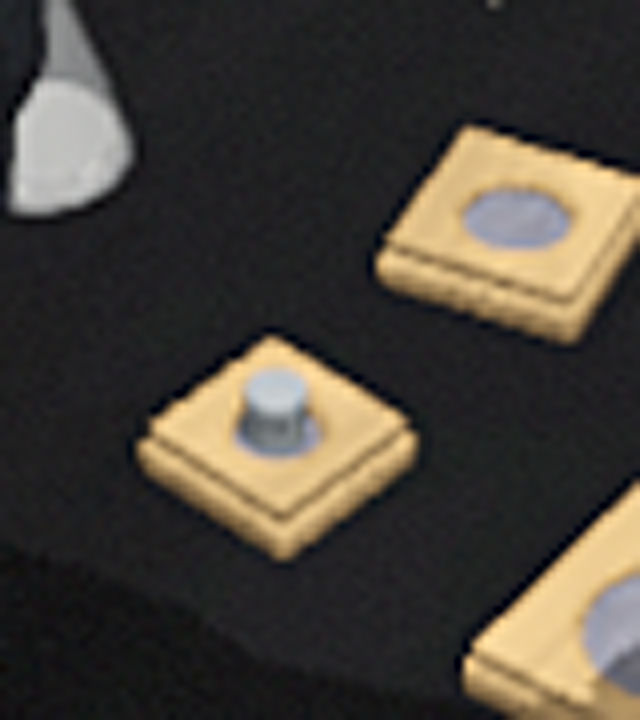

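View pics/t10.png

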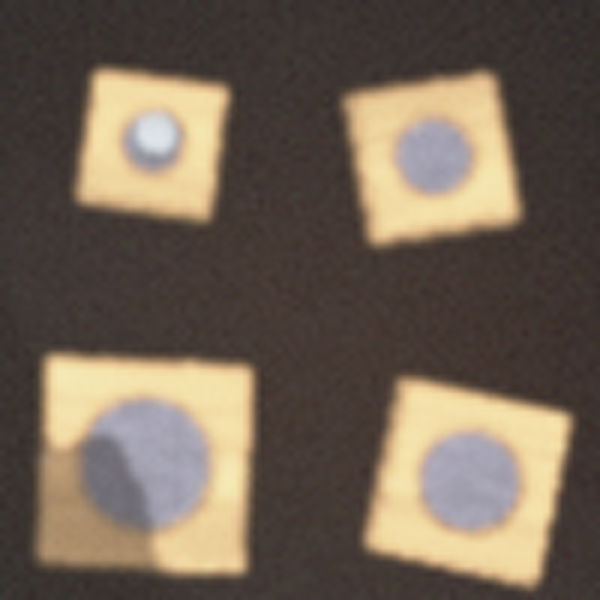

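Smallest weight is upright in its recess. I'll measure it to refine the offset between camera and robot.

```bash
python3 - <<'E'
from h import *
print(ray('top',crop([(157,134)],6,(280,195)),.032), ray('top',crop([(153,141.5)],6,(280,195)),.012))
print(ray('scene',crop([(276,391)],8,(255,170)),.032), ray('scene',crop([(277,433)],8,(255,170)),.012))
o=env.observe(); print(o['position'],o['tool_rot'][:,0])
E
```

```text
[[ 0.58542927 -0.04430819  0.032     ]] [[ 0.58541306 -0.04342074  0.012     ]]
[[ 0.58695572 -0.04121379  0.032     ]] [[ 0.58815047 -0.04359056  0.012     ]]
[0.53356264 0.19208184 0.20305499] [ 1.27775094e-02  8.16625465e-04 -9.99918031e-01]
```

Request:
{"method": "play_rows", "body": {
  "travel": [
    [-0.1,0.75,0],
    [0,0,-2],
    [0,0,-2.5],
    [0,0,-1.5],
    [0,0,0],
    [0,0,0]
  ],
  "rotation": [
    [0,0.012,0],
    [0,0,0],
    [0,0,0],
    [0,0,0],
    [0,0,0],
    [0,0,0]
  ],
  "claw": [4.5,4.5,4.5,4.5,4.5,4.5]
}}

```text
time_s: 10.28
position: [0.534, 0.1985, 0.1449]
tool_rot: [[0.003, 0.342, -0.94], [0.001, -0.94, -0.342], [-1.0, -0.0, -0.003]]
ft_force: [0.6, 0.0, 0.7]
grip_width: 0.0451
```

Request:
{"method": "play_rows", "body": {
  "travel": [
    [-0.15,0.1,-1],
    [0,0,-1],
    [0,0,-0.6],
    [0,0,0],
    [0,0,0],
    [0,0,0]
  ],
  "rotation": [
    [0,0.003,0],
    [0,0,0],
    [0,0,0],
    [0,0,0],
    [0,0,0],
    [0,0,0]
  ],
  "claw": [4.5,4.5,4.5,4.5,4.0,3.6]
}}

```text
time_s: 10.78
position: [0.534, 0.1987, 0.1193]
tool_rot: [[0.003, 0.34, -0.941], [0.002, -0.941, -0.34], [-1.0, -0.0, -0.004]]
ft_force: [-0.2, 0.6, 0.6]
grip_width: 0.036
```

```bash
python3 look.py scene 205 220 285 300 8 s11; python3 - <<'E'
from h import *
o=env.observe();p=o['position'];R=o['tool_rot'];j=R[:,1]
for a in(-o['grip_width']/2,):
  for b in(-.011,0,.011):
    print(a,b,((proj('scene',[p+j*a+R[:,2]*b])-[205,220]+.5)*8-.5).round(0))
E
```

```text
[0.5341 0.1988 0.1195] [ 0.0037  0.0017 -1.    ] 0.0359 [0.16 0.05 0.01] 10.8333
-0.017942928579386605 -0.011 [[242. 385.]]
-0.017942928579386605 0 [[284. 393.]]
-0.017942928579386605 0.011 [[326. 402.]]
```

View pics/s11.png

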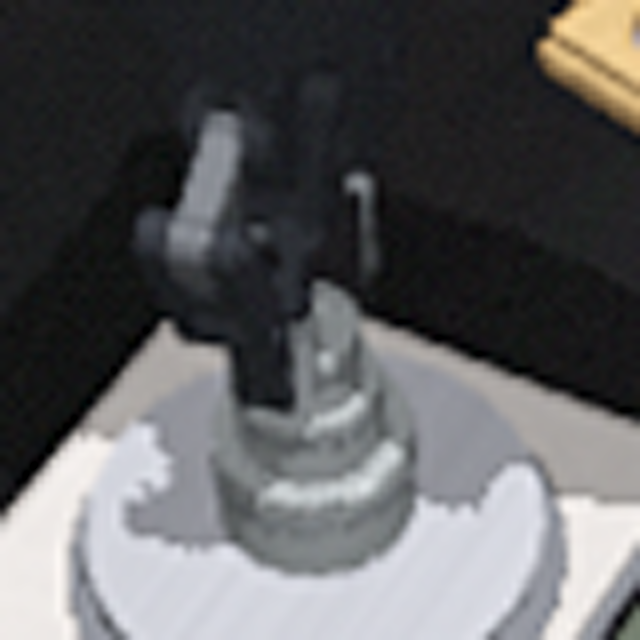

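Request:
{"method": "play_rows", "body": {
  "travel": [
    [-0.18,0.08,-0.35],
    [0,0,0],
    [0,0,0],
    [0,0,0],
    [0,0,0],
    [0,0,0],
    [0,0,0],
    [0,0,0]
  ],
  "rotation": [
    [0,0.003,0],
    [0,0,0],
    [0,0,0],
    [0,0,0],
    [0,0,0],
    [0,0,0],
    [0,0,0],
    [0,0,0]
  ],
  "claw": [3.5,3.3,3.1,2.9,2.7,2.4,2,2],
  "squeeze": 40
}}

```text
time_s: 11.5
position: [0.5326, 0.1998, 0.1169]
tool_rot: [[0.003, 0.34, -0.94], [0.002, -0.94, -0.34], [-1.0, -0.001, -0.003]]
ft_force: [0.3, -1.0, 0.3]
grip_width: 0.0248
```

Request:
{"method": "play_rows", "body": {
  "travel": [
    [0,0,0.3],
    [0,0,1],
    [0,0,2],
    [0,0,2.5],
    [0.2,-1.5,1],
    [0.4,-3,0],
    [0.5,-3.5,0],
    [0.5,-3.5,0],
    [0.5,-3.5,0],
    [0.5,-3.5,0],
    [0.5,-3.5,0],
    [0.5,-3.5,0]
  ],
  "rotation": [
    [0,0,0],
    [0,0,0],
    [0,0,0],
    [0,0,0],
    [0,0,0],
    [0,0,0],
    [0,0,0],
    [0,0,0],
    [0,0,0],
    [0,0,0],
    [0,0,0],
    [0,0,0]
  ],
  "claw": [2.1,2.1,2.1,2.1,2.1,2.1,2.1,2.1,2.1,2.1,2.1,2.1]
}}

```text
time_s: 12.5
position: [0.5668, -0.0591, 0.1969]
tool_rot: [[0.008, 0.351, -0.936], [0.003, -0.936, -0.351], [-1.0, 0.0, -0.008]]
ft_force: [1.2, 0.5, -0.9]
grip_width: 0.0251
```

Request:
{"method": "play_rows", "body": {
  "travel": [
    [0.4,-3,0],
    [0.4,-3,-1.5],
    [0.2,-2,-2.5],
    [0.1,-1,-2.5],
    [0,-0.5,-2.5],
    [0,0,-2],
    [0,0,-1],
    [0,0,0],
    [0,0,0]
  ],
  "rotation": [
    [0,0,0],
    [0,0,0],
    [0,0,0],
    [0,0,0],
    [0,0,0],
    [0,0,0],
    [0,0,0],
    [0,0,0],
    [0,0,0]
  ],
  "claw": [2.1,2.1,2.1,2.1,2.1,2.1,2.1,2.1,2.1]
}}

```text
time_s: 13.25
position: [0.5793, -0.1691, 0.0804]
tool_rot: [[0.018, 0.342, -0.94], [-0.004, -0.94, -0.342], [-1.0, 0.01, -0.016]]
ft_force: [0.5, -0.4, -0.1]
grip_width: 0.0254
```

Request:
{"method": "play_rows", "body": {
  "travel": [
    [0,-0.35,-1],
    [0,0,-1.5],
    [0,0,-1],
    [0,0,0],
    [0,0,0],
    [0,0,0]
  ],
  "rotation": [
    [0.004,0.018,0],
    [0,0,0],
    [0,0,0],
    [0,0,0],
    [0,0,0],
    [0,0,0]
  ],
  "claw": [2.1,2.1,2.1,2.1,2.1,2.1]
}}

```text
time_s: 13.75
position: [0.5825, -0.1731, 0.0493]
tool_rot: [[0.005, 0.344, -0.939], [-0.003, -0.939, -0.344], [-1.0, 0.005, -0.004]]
ft_force: [0.2, -0.3, -0.9]
grip_width: 0.0252
```

```bash
python3 look.py scene 275 150 355 240 8 s12; python3 - <<'E'
from h import *
o=env.observe();p=o['position']
def q(P): return ((proj('scene',P)-[275,150]+.5)*8).round(0)
print('foot',q([p-[0,0,.0094]]),'seat',q([[.580,-.1727,.012]]))
E
```

```text
[ 0.5826 -0.1732  0.0495] [ 0.006  -0.0037 -1.    ] 0.0251 [-0.65 -0.21 -0.79] 13.8
foot [[359. 314.]] seat [[361. 384.]]
```

View pics/s12.png

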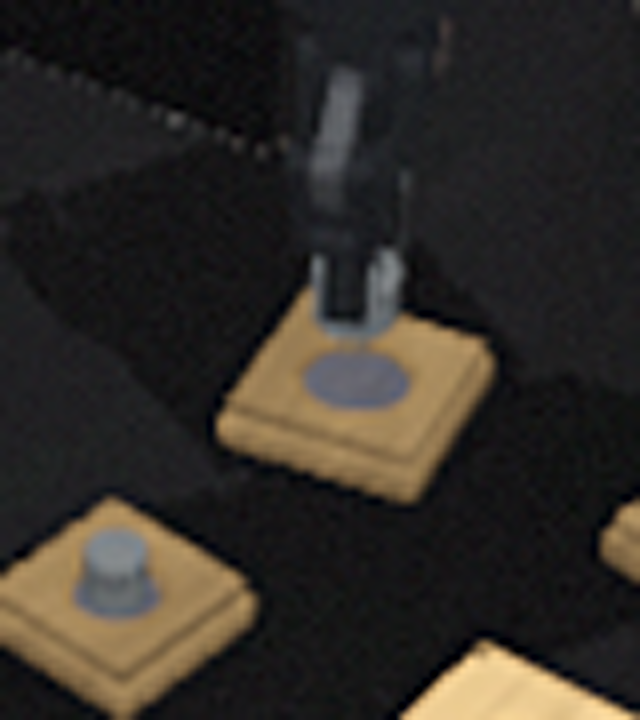

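Request:
{"method": "play_rows", "body": {
  "travel": [
    [-0.2,0,-0.8],
    [0,0,-0.8],
    [0,0,-0.6],
    [0,0,-0.3],
    [0,0,-0.1],
    [0,0,0],
    [0,0,0]
  ],
  "rotation": [
    [0.003,0.006,0],
    [0,0,0],
    [0,0,0],
    [0,0,0],
    [0,0,0],
    [0,0,0],
    [0,0,0]
  ],
  "claw": [2.1,2.1,2.1,2.1,2.1,2.1,2.1]
}}

```text
time_s: 14.38
position: [0.5806, -0.1733, 0.0217]
tool_rot: [[0.0, 0.344, -0.939], [-0.001, -0.939, -0.344], [-1.0, 0.001, -0.0]]
ft_force: [-0.0, -0.4, -0.5]
grip_width: 0.025
```

Request:
{"method": "play_rows", "body": {
  "travel": [
    [0,0,-0.1],
    [0,0,-0.1],
    [0,0,0]
  ],
  "rotation": [
    [0,0,0],
    [0,0,0],
    [0,0,0]
  ],
  "claw": [2.1,2.1,2.1]
}}

```text
time_s: 14.63
position: [0.5809, -0.1734, 0.0219]
tool_rot: [[0.002, 0.344, -0.939], [-0.002, -0.939, -0.344], [-1.0, 0.002, -0.001]]
ft_force: [0.2, -0.3, -0.7]
grip_width: 0.0255
```

The descent stopped at the expected height, so the small weight is on the recess floor. I'll release it and go back.

Request:
{"method": "play_rows", "body": {
  "travel": [
    [0,0,0],
    [0,0,0],
    [0,0,0],
    [0,0,0],
    [0,0,0.5],
    [0,0,2],
    [0,0,3],
    [0,0,4],
    [0,1,4],
    [-0.2,2,2],
    [-0.4,3,0],
    [-0.5,3.5,0]
  ],
  "rotation": [
    [0,0,0],
    [0,0,0],
    [0,0,0],
    [0,0,0],
    [0,0,0],
    [0,0,0],
    [0,0,0],
    [0,0,0],
    [0,0,0],
    [0,0,0],
    [0,0,0],
    [0,0,0]
  ],
  "claw": [2.9,3.1,3.5,4.2,4.8,5.5,5.5,5.5,5.5,5.5,5.5,5.5]
}}

```text
time_s: 15.63
position: [0.569, -0.081, 0.186]
tool_rot: [[0.004, 0.337, -0.942], [-0.003, -0.942, -0.337], [-1.0, 0.004, -0.003]]
ft_force: [1.4, 0.6, -0.0]
grip_width: 0.0552
```

Request:
{"method": "play_rows", "body": {
  "travel": [
    [-0.5,3.5,0],
    [-0.5,3.5,0],
    [-0.5,3.5,0],
    [-0.5,3.5,0],
    [-0.5,3.5,0],
    [-0.5,3.5,0],
    [-0.5,3,0],
    [-0.2,2,0],
    [0,1,0],
    [0,0,0],
    [0,0,0]
  ],
  "rotation": [
    [0,0,0],
    [0,0,0],
    [0,0,0],
    [0,0,0],
    [0,0,0],
    [0,0,0],
    [0,0,0],
    [0,0,0],
    [0,0,0],
    [0,0,0],
    [0,0,0]
  ],
  "claw": [5.5,5.5,5.5,5.5,5.5,5.5,5.5,5.5,5.5,5.5,5.5]
}}

```text
time_s: 16.55
position: [0.5266, 0.2062, 0.1925]
tool_rot: [[0.013, 0.341, -0.94], [-0.003, -0.94, -0.341], [-1.0, 0.007, -0.011]]
ft_force: [0.7, -0.3, 0.1]
grip_width: 0.0549
```

```bash
python3 look.py scene 195 160 335 300 5 s13;python3 look.py top 280 195 380 295 6 t13
```

```text
[0.5267 0.2059 0.1925] [ 0.0127 -0.0027 -0.9999] 0.055 [-0.28 -0.05  0.27] 16.6
[0.5269 0.2054 0.1924] [ 0.0126 -0.0028 -0.9999] 0.0547 [-0.08  0.28 -0.48] 16.65
```

View pics/s13.png

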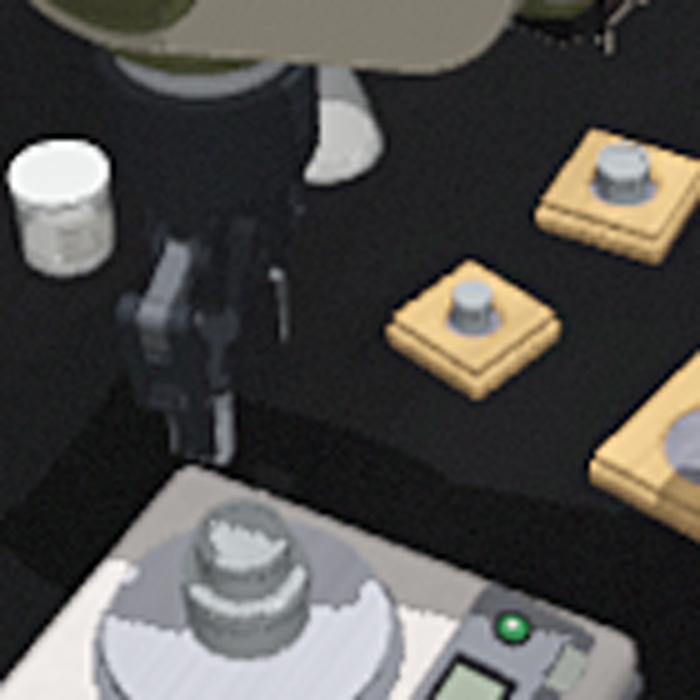

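View pics/t13.png

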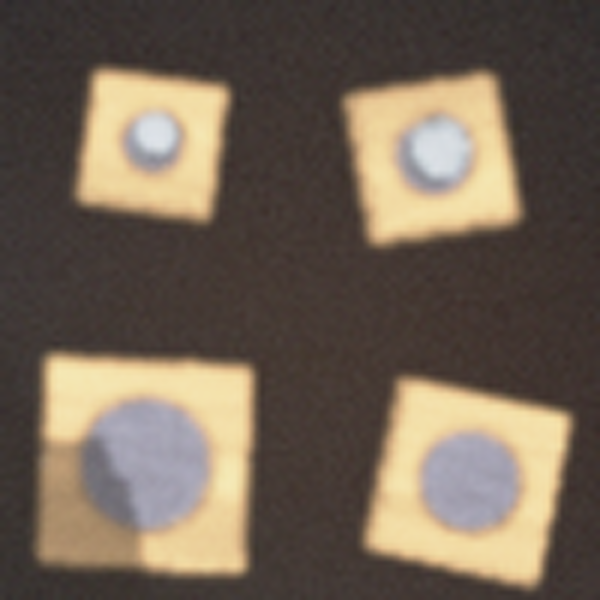

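Request:
{"method": "play_rows", "body": {
  "travel": [
    [0.5,-0.6,0],
    [0,0,-2],
    [0,0,-2.5],
    [0,0,-2],
    [0,0,0],
    [0,0,0]
  ],
  "rotation": [
    [0.003,0.012,0],
    [0,0,0],
    [0,0,0],
    [0,0,0],
    [0,0,0],
    [0,0,0]
  ],
  "claw": [5.8,5.8,5.8,5.8,5.8,5.8]
}}

```text
time_s: 17.15
position: [0.5366, 0.1901, 0.1269]
tool_rot: [[0.002, 0.33, -0.944], [0.0, -0.944, -0.33], [-1.0, 0.0, -0.002]]
ft_force: [0.6, 0.2, -0.5]
grip_width: 0.0581
```

Request:
{"method": "play_rows", "body": {
  "travel": [
    [-0.4,0.9,0],
    [0,0,0],
    [0,0,0]
  ],
  "rotation": [
    [0,0.002,0],
    [0,0,0],
    [0,0,0]
  ],
  "claw": [5.8,5.8,5.8]
}}

```text
time_s: 17.4
position: [0.5341, 0.1983, 0.1294]
tool_rot: [[0.002, 0.327, -0.945], [0.001, -0.945, -0.327], [-1.0, 0.0, -0.002]]
ft_force: [0.3, -0.3, -0.5]
grip_width: 0.0579
```

Request:
{"method": "play_rows", "body": {
  "travel": [
    [-0.15,0.1,-1],
    [0,0,-1],
    [0,0,-0.7],
    [0,0,0],
    [0,0,0],
    [0,0,0]
  ],
  "rotation": [
    [0,0.002,0],
    [0,0,0],
    [0,0,0],
    [0,0,0],
    [0,0,0],
    [0,0,0]
  ],
  "claw": [5.8,5.8,5.8,5.5,5.0,4.6]
}}

```text
time_s: 17.9
position: [0.5327, 0.2, 0.1011]
tool_rot: [[0.003, 0.329, -0.944], [0.001, -0.944, -0.329], [-1.0, -0.0, -0.003]]
ft_force: [-0.4, 0.0, 0.2]
grip_width: 0.0463
```

```bash
python3 look.py scene 205 220 285 300 8 s14; python3 - <<'E'
from h import *
o=env.observe();p=o['position'];R=o['tool_rot'];j=R[:,1]
for a in(-o['grip_width']/2,):
  for b in(-.011,0,.011):
    print(a,b,((proj('scene',[p+j*a+R[:,2]*b])-[205,220]+.5)*8-.5).round(0))
E
```

```text
[0.5327 0.2    0.1013] [ 0.0028  0.0011 -1.    ] 0.0462 [-0.41  0.23 -0.56] 17.95
-0.02309233758374673 -0.011 [[240. 453.]]
-0.02309233758374673 0 [[282. 463.]]
-0.02309233758374673 0.011 [[323. 472.]]
```

View pics/s14.png

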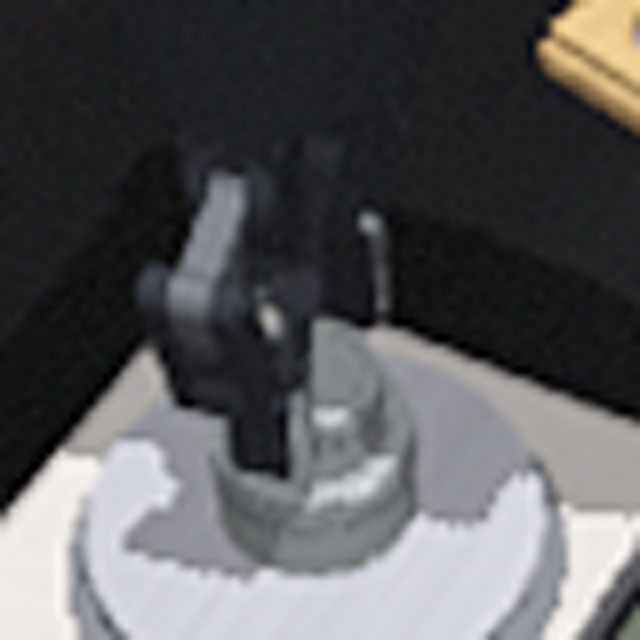

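Request:
{"method": "play_rows", "body": {
  "travel": [
    [0,0,-0.35],
    [0,0,-0.2],
    [0,0,0],
    [0,0,0],
    [0,0,0],
    [0,0,0],
    [0,0,0],
    [0,0,0]
  ],
  "rotation": [
    [0,0.002,0],
    [0,0,0],
    [0,0,0],
    [0,0,0],
    [0,0,0],
    [0,0,0],
    [0,0,0],
    [0,0,0]
  ],
  "claw": [4.5,4.3,4.1,3.9,3.6,3.2,3,3],
  "squeeze": 60
}}

```text
time_s: 18.62
position: [0.5336, 0.1996, 0.0965]
tool_rot: [[0.003, 0.329, -0.944], [0.001, -0.945, -0.329], [-1.0, 0.0, -0.003]]
ft_force: [-0.1, -0.6, -0.4]
grip_width: 0.0347
```

Request:
{"method": "play_rows", "body": {
  "travel": [
    [0,0,0.3],
    [0,0,1],
    [0,0,2],
    [0,0,2.5],
    [-0.4,-1.5,1],
    [-0.8,-3,0],
    [-0.9,-3.5,0],
    [-0.9,-3.5,0],
    [-0.9,-3.5,0],
    [-0.9,-3.5,0],
    [-0.9,-3.5,0],
    [-0.9,-3.5,0]
  ],
  "rotation": [
    [0,0,0],
    [0,0,0],
    [0,0,0],
    [0,0,0],
    [0,0,0],
    [0,0,0],
    [0,0,0],
    [0,0,0],
    [0,0,0],
    [0,0,0],
    [0,0,0],
    [0,0,0]
  ],
  "claw": [3,3,3,3,3,3,3,3,3,3,3,3]
}}

```text
time_s: 19.62
position: [0.4628, -0.0578, 0.1731]
tool_rot: [[0.005, 0.34, -0.94], [0.003, -0.94, -0.34], [-1.0, -0.001, -0.006]]
ft_force: [0.8, -0.4, -2.2]
grip_width: 0.0349
```

Request:
{"method": "play_rows", "body": {
  "travel": [
    [-0.8,-3.3,0],
    [-0.8,-3.2,-1],
    [-0.6,-2.5,-1.5],
    [-0.4,-1.5,-2],
    [-0.1,-0.5,-2],
    [0,0,-1.5],
    [0,0,-1],
    [0,0,0],
    [0,0,0]
  ],
  "rotation": [
    [0,0,0],
    [0,0,0],
    [0,0,0],
    [0,0,0],
    [0,0,0],
    [0,0,0],
    [0,0,0],
    [0,0,0],
    [0,0,0]
  ],
  "claw": [3,3,3,3,3,3,3,3,3]
}}

```text
time_s: 20.37
position: [0.4328, -0.1811, 0.0867]
tool_rot: [[0.014, 0.33, -0.944], [-0.003, -0.944, -0.33], [-1.0, 0.008, -0.012]]
ft_force: [-0.0, -0.3, -1.4]
grip_width: 0.035
```

Request:
{"method": "play_rows", "body": {
  "travel": [
    [-0.25,-0.5,-1],
    [0,0,-1.5],
    [0,0,-1],
    [0,0,0],
    [0,0,0],
    [0,0,0]
  ],
  "rotation": [
    [0.003,0.014,0],
    [0,0,0],
    [0,0,0],
    [0,0,0],
    [0,0,0],
    [0,0,0]
  ],
  "claw": [3,3,3,3,3,3]
}}

```text
time_s: 20.87
position: [0.4322, -0.1882, 0.0535]
tool_rot: [[0.003, 0.332, -0.943], [-0.005, -0.943, -0.332], [-1.0, 0.005, -0.002]]
ft_force: [-0.8, -0.6, -1.9]
grip_width: 0.0348
```

```bash
python3 look.py scene 325 170 415 260 8 s15; python3 - <<'E'
from h import *
o=env.observe();p=o['position']
def q(P): return ((proj('scene',P)-[325,170]+.5)*8).round(0)
print('foot',q([p-[0,0,.0094]]),'seat',q([[.4308,-.1865,.012]]))
E
```

```text
[ 0.4323 -0.1882  0.0537] [ 0.0037 -0.0049 -1.    ] 0.0352 [-0.59  0.18 -1.55] 20.9167
foot [[398. 292.]] seat [[388. 374.]]
```

View pics/s15.png

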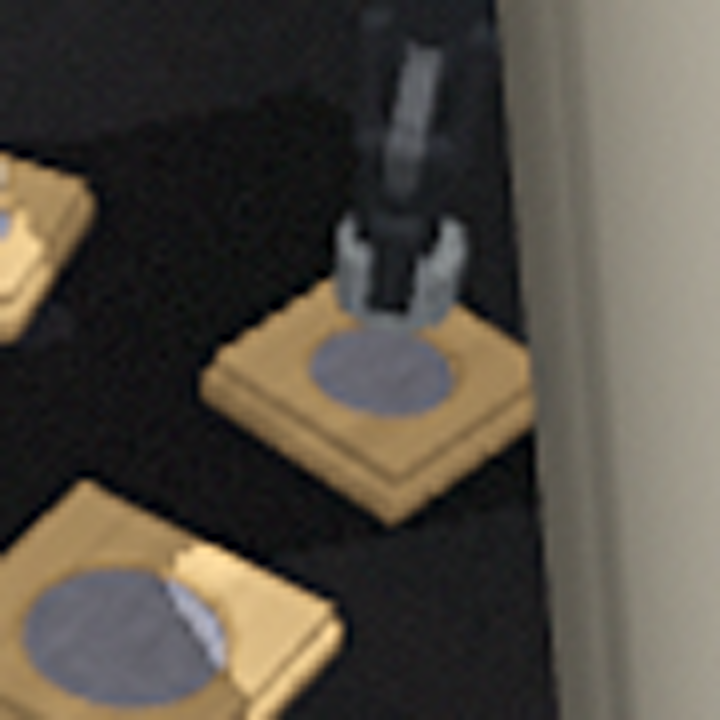

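Request:
{"method": "play_rows", "body": {
  "travel": [
    [-0.1,0.22,-0.8],
    [0,0,-0.8],
    [0,0,-0.7],
    [0,0,-0.4],
    [0,0,-0.2],
    [0,0,0],
    [0,0,0]
  ],
  "rotation": [
    [0.005,0.004,0],
    [0,0,0],
    [0,0,0],
    [0,0,0],
    [0,0,0],
    [0,0,0],
    [0,0,0]
  ],
  "claw": [3,3,3,3,3,3,3]
}}

```text
time_s: 21.5
position: [0.4316, -0.186, 0.0226]
tool_rot: [[0.001, 0.333, -0.943], [-0.0, -0.943, -0.333], [-1.0, 0.001, -0.0]]
ft_force: [-1.0, -0.3, -1.9]
grip_width: 0.0348
```

Request:
{"method": "play_rows", "body": {
  "travel": [
    [0,0,-0.1],
    [0,0,-0.1],
    [0,0,0],
    [0,0,-0.1],
    [0,0,0]
  ],
  "rotation": [
    [0,0,0],
    [0,0,0],
    [0,0,0],
    [0,0,0],
    [0,0,0]
  ],
  "claw": [3,3,3,3,3]
}}

```text
time_s: 21.92
position: [0.432, -0.1863, 0.0213]
tool_rot: [[0.002, 0.333, -0.943], [-0.002, -0.943, -0.333], [-1.0, 0.003, -0.001]]
ft_force: [0.4, -0.1, -2.7]
grip_width: 0.0351
```

```bash
python3 look.py scene 325 170 415 260 8 s16
```

```text
[ 0.4321 -0.1864  0.0212] [ 0.0025 -0.0022 -1.    ] 0.0349 [ 0.04 -0.47 -1.35] 21.9667
```

View pics/s16.png

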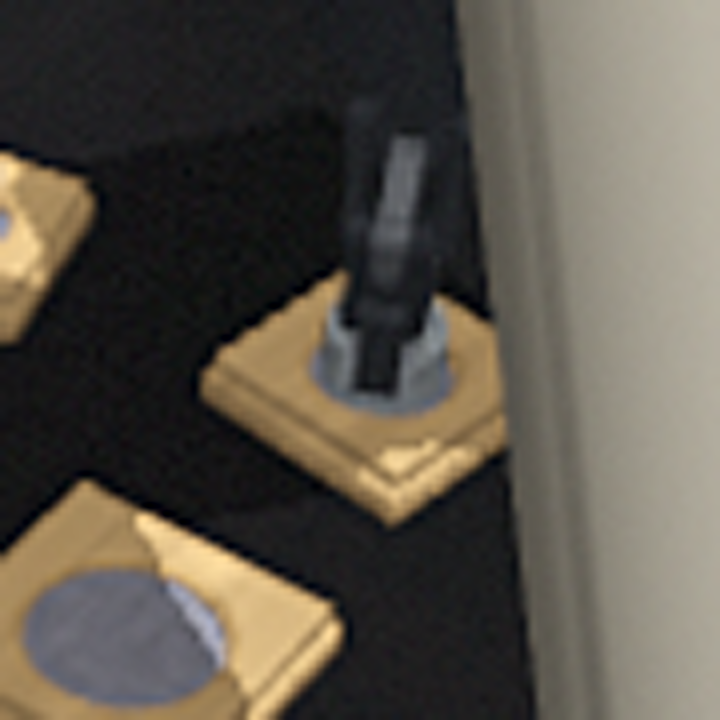

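Request:
{"method": "play_rows", "body": {
  "travel": [
    [0,0,-0.1],
    [0,0,-0.1],
    [0,0,0]
  ],
  "rotation": [
    [0,0,0],
    [0,0,0],
    [0,0,0]
  ],
  "claw": [3,3,3]
}}

```text
time_s: 22.22
position: [0.4321, -0.1865, 0.0212]
tool_rot: [[0.004, 0.333, -0.943], [-0.003, -0.943, -0.333], [-1.0, 0.004, -0.002]]
ft_force: [0.4, -0.4, -2.1]
grip_width: 0.0349
```

Request:
{"method": "play_rows", "body": {
  "travel": [
    [0,0,0],
    [0,0,0],
    [0,0,0],
    [0,0,0],
    [0,0,0.5],
    [0,0,2],
    [0,0,3],
    [0,0,4],
    [0,1,4],
    [0.4,2,1],
    [0.8,3,0],
    [0.9,3.5,0]
  ],
  "rotation": [
    [0,0,0],
    [0,0,0],
    [0,0,0],
    [0,0,0],
    [0,0,0],
    [0,0,0],
    [0,0,0],
    [0,0,0],
    [0,0,0],
    [0,0,0],
    [0,0,0],
    [0,0,0]
  ],
  "claw": [3.9,4.1,4.5,5.2,5.8,6.5,7,7.2,7.2,7.2,7.2,7.2]
}}

```text
time_s: 23.22
position: [0.4526, -0.093, 0.1753]
tool_rot: [[0.006, 0.325, -0.946], [-0.004, -0.946, -0.325], [-1.0, 0.006, -0.005]]
ft_force: [0.5, -0.2, 0.6]
grip_width: 0.0718
```

Request:
{"method": "play_rows", "body": {
  "travel": [
    [0.9,3.5,0],
    [0.9,3.5,0],
    [0.9,3.5,0],
    [0.9,3.5,0],
    [0.9,3.5,0],
    [0.9,3.5,0],
    [0.7,2.5,0],
    [0.4,1.5,0],
    [0,0,0],
    [0,0,0],
    [0,0,0]
  ],
  "rotation": [
    [0,0,0],
    [0,0,0],
    [0,0,0],
    [0,0,0],
    [0,0,0],
    [0,0,0],
    [0,0,0],
    [0,0,0],
    [0,0,0],
    [0,0,0],
    [0,0,0]
  ],
  "claw": [7.2,7.2,7.2,7.2,7.2,7.2,7.2,7.2,7.2,7.2,7.2]
}}

```text
time_s: 24.13
position: [0.5178, 0.1755, 0.1799]
tool_rot: [[0.012, 0.33, -0.944], [-0.005, -0.944, -0.33], [-1.0, 0.008, -0.009]]
ft_force: [0.4, -0.0, 0.4]
grip_width: 0.0717
```

```bash
python3 look.py scene 195 160 395 310 4 s17;python3 look.py top 280 195 380 295 6 t17
```

```text
[0.5178 0.1751 0.1799] [ 0.0117 -0.0048 -0.9999] 0.0719 [0.5  0.94 0.72] 24.1833
[0.5178 0.1749 0.1799] [ 0.0117 -0.0048 -0.9999] 0.0719 [ 0.42 -0.6  -0.51] 24.2333
```

View pics/s17.png

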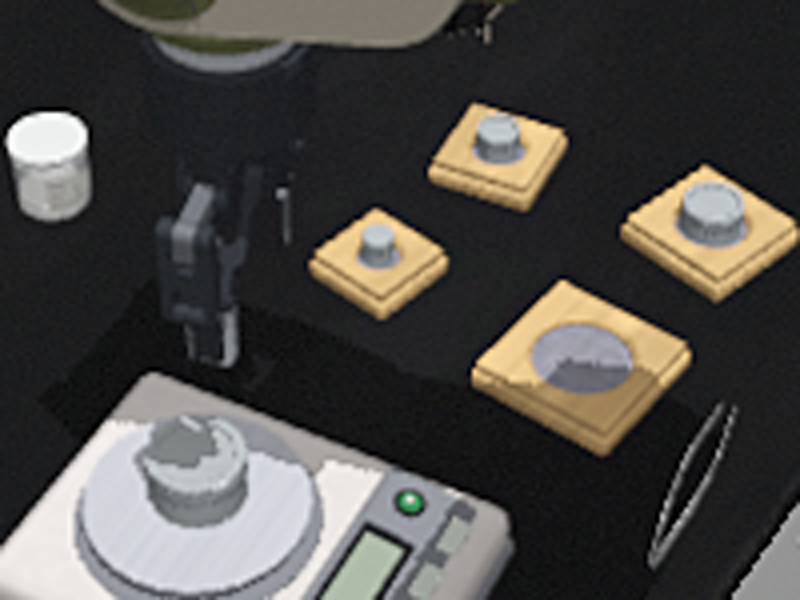

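View pics/t17.png

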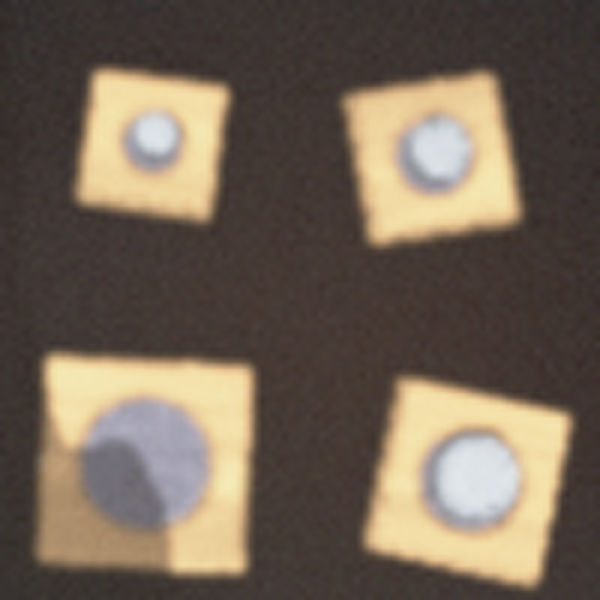

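Request:
{"method": "play_rows", "body": {
  "travel": [
    [1.4,2.4,0],
    [0,0,-2],
    [0,0,-2.5],
    [0,0,-1],
    [0,0,0],
    [0,0,0],
    [0,0,0]
  ],
  "rotation": [
    [0.005,0.012,0],
    [0,0,0],
    [0,0,0],
    [0,0,0],
    [0,0,0],
    [0,0,0],
    [0,0,0]
  ],
  "claw": [7.5,7.5,7.5,7.5,7.5,7.5,7.5]
}}

```text
time_s: 24.82
position: [0.5334, 0.1927, 0.1256]
tool_rot: [[0.003, 0.319, -0.948], [0.0, -0.948, -0.319], [-1.0, 0.001, -0.002]]
ft_force: [-0.3, -0.5, -1.0]
grip_width: 0.0751
```

Request:
{"method": "play_rows", "body": {
  "travel": [
    [-0.1,0.65,0],
    [0,0,-0.8],
    [0,0,-1],
    [0,0,-0.6],
    [0,0,0],
    [0,0,0]
  ],
  "rotation": [
    [0,0.003,0],
    [0,0,0],
    [0,0,0],
    [0,0,0],
    [0,0,0],
    [0,0,0]
  ],
  "claw": [7.5,7.5,7.5,7.5,7.5,7.5]
}}

```text
time_s: 25.32
position: [0.5332, 0.1994, 0.1019]
tool_rot: [[0.004, 0.318, -0.948], [0.001, -0.948, -0.318], [-1.0, 0.0, -0.004]]
ft_force: [-0.0, 0.2, 0.0]
grip_width: 0.0747
```

```bash
python3 look.py scene 205 220 285 300 8 s18
```

```text
[0.5331 0.1993 0.1019] [ 3.6e-03  7.0e-04 -1.0e+00] 0.0747 [ 0.66 -0.41  0.24] 25.3667
```

View pics/s18.png

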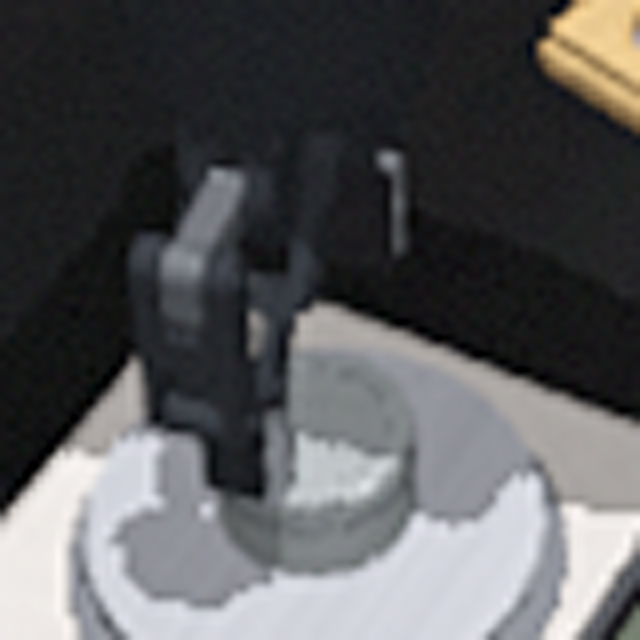

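Both fingers straddle the largest weight with clearance on each side, so I'll lower and grip.

Request:
{"method": "play_rows", "body": {
  "travel": [
    [-0.05,0,-0.8],
    [0,0,-1],
    [0,0,-0.8],
    [0,0,-0.4],
    [0,0,0],
    [0,0,0],
    [0,0,0],
    [0,0,0]
  ],
  "rotation": [
    [0,0.004,0],
    [0,0,0],
    [0,0,0],
    [0,0,0],
    [0,0,0],
    [0,0,0],
    [0,0,0],
    [0,0,0]
  ],
  "claw": [7.5,7.5,7.2,6.8,6.4,6.1,5.9,5.8]
}}

```text
time_s: 26.03
position: [0.5325, 0.1992, 0.0683]
tool_rot: [[-0.001, 0.318, -0.948], [0.001, -0.948, -0.318], [-1.0, -0.001, 0.001]]
ft_force: [-0.3, -0.2, -1.0]
grip_width: 0.0581
```

Request:
{"method": "play_rows", "body": {
  "travel": [
    [0,0,0],
    [0,0,0],
    [0,0,0],
    [0,0,0],
    [0,0,0],
    [0,0,0],
    [0,0,0]
  ],
  "rotation": [
    [0,0,0],
    [0,0,0],
    [0,0,0],
    [0,0,0],
    [0,0,0],
    [0,0,0],
    [0,0,0]
  ],
  "claw": [5.6,5.4,5.2,4.8,4.5,4.4,4.4],
  "squeeze": 80
}}

```text
time_s: 26.62
position: [0.5332, 0.1989, 0.0699]
tool_rot: [[0.001, 0.318, -0.948], [0.0, -0.948, -0.318], [-1.0, 0.0, -0.001]]
ft_force: [-1.3, -0.4, 1.4]
grip_width: 0.0486
```

Request:
{"method": "play_rows", "body": {
  "travel": [
    [0,0,0.3],
    [0,0,0.8],
    [0,0,1.5],
    [0,0,2],
    [0,0,1.5],
    [0,0,0],
    [0,0,0]
  ],
  "rotation": [
    [0,0,0],
    [0,0,0],
    [0,0,0],
    [0,0,0],
    [0,0,0],
    [0,0,0],
    [0,0,0]
  ],
  "claw": [4.4,4.4,4.4,4.4,4.4,4.4,4.4]
}}

```text
time_s: 27.2
position: [0.5297, 0.1989, 0.1311]
tool_rot: [[-0.009, 0.318, -0.948], [-0.0, -0.948, -0.318], [-1.0, -0.003, 0.009]]
ft_force: [0.5, -0.4, -5.8]
grip_width: 0.0489
```

```bash
python3 look.py scene 195 180 295 300 6 s19
```

```text
[0.5298 0.1989 0.131 ] [-9.2e-03 -4.0e-04 -1.0e+00] 0.049 [-0.28 -0.02 -4.98] 27.25
```

View pics/s19.png

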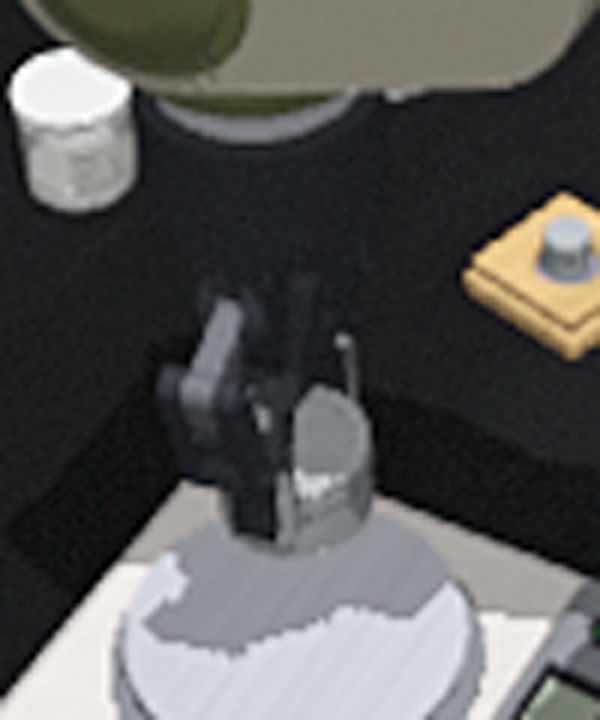

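Request:
{"method": "play_rows", "body": {
  "travel": [
    [-0.6,-1.5,0],
    [-1.1,-3,0],
    [-1.3,-3.3,0],
    [-1.3,-3.3,0],
    [-1.3,-3.3,0],
    [-1.3,-3.3,0],
    [-0.8,-2.2,-0.5],
    [-0.5,-1.2,-1],
    [-0.2,-0.6,-1],
    [0,0,-1],
    [0,0,0],
    [0,0,0]
  ],
  "rotation": [
    [0,-0.009,0],
    [0,0,0],
    [0,0,0],
    [0,0,0],
    [0,0,0],
    [0,0,0],
    [0,0,0],
    [0,0,0],
    [0,0,0],
    [0,0,0],
    [0,0,0],
    [0,0,0]
  ],
  "claw": [4.4,4.4,4.4,4.4,4.4,4.4,4.4,4.4,4.4,4.4,4.4,4.4]
}}

```text
time_s: 28.25
position: [0.4351, -0.0253, 0.085]
tool_rot: [[-0.015, 0.319, -0.948], [0.004, -0.948, -0.319], [-1.0, -0.008, 0.014]]
ft_force: [0.7, -0.6, -5.2]
grip_width: 0.0491
```

Request:
{"method": "play_rows", "body": {
  "travel": [
    [0.3,-1.3,0],
    [0,0,-1],
    [0,0,-1.2],
    [0,0,-0.8],
    [0,0,0],
    [0,0,0],
    [0,0,0]
  ],
  "rotation": [
    [-0.004,-0.012,0],
    [0,0,0],
    [0,0,0],
    [0,0,0],
    [0,0,0],
    [0,0,0],
    [0,0,0]
  ],
  "claw": [4.4,4.4,4.4,4.4,4.4,4.4,4.4]
}}

```text
time_s: 28.83
position: [0.4396, -0.037, 0.0554]
tool_rot: [[-0.001, 0.323, -0.946], [-0.001, -0.946, -0.323], [-1.0, 0.0, 0.002]]
ft_force: [0.5, 0.2, -6.3]
grip_width: 0.0487
```

```bash
python3 look.py scene 300 190 390 280 8 s20; python3 - <<'E'
from h import *
o=env.observe();p=o['position']
def q(P): return ((proj('scene',P)-[300,190]+.5)*8).round(0)
print('foot',q([p-[0,0,.0099]]),'seat',q([[.4388,-.0392,.012]]))
E
```

```text
[ 0.4397 -0.0371  0.0555] [-0.001 -0.001 -1.   ] 0.0488 [ 0.5  -0.31 -4.87] 28.8833
foot [[330. 401.]] seat [[329. 480.]]
```

View pics/s20.png

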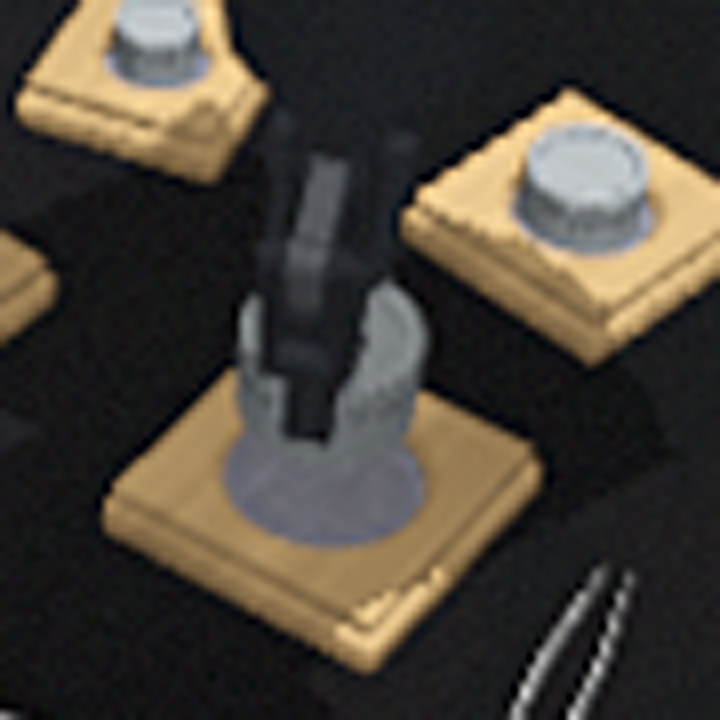

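Request:
{"method": "play_rows", "body": {
  "travel": [
    [-0.05,-0.18,-0.8],
    [0,0,-0.8],
    [0,0,-0.7],
    [0,0,-0.5],
    [0,0,-0.2],
    [0,0,0],
    [0,0,0]
  ],
  "rotation": [
    [0.001,0,0],
    [0,0,0],
    [0,0,0],
    [0,0,0],
    [0,0,0],
    [0,0,0],
    [0,0,0]
  ],
  "claw": [4.4,4.4,4.4,4.4,4.4,4.4,4.4]
}}

```text
time_s: 29.47
position: [0.4396, -0.039, 0.0229]
tool_rot: [[0.0, 0.323, -0.946], [-0.0, -0.946, -0.323], [-1.0, 0.0, -0.0]]
ft_force: [0.3, 0.1, -5.8]
grip_width: 0.0491
```

Request:
{"method": "play_rows", "body": {
  "travel": [
    [0,0,-0.1],
    [0,0,-0.1],
    [0,0,0]
  ],
  "rotation": [
    [0,0,0],
    [0,0,0],
    [0,0,0]
  ],
  "claw": [4.4,4.4,4.4]
}}

```text
time_s: 29.72
position: [0.4398, -0.0391, 0.0222]
tool_rot: [[0.002, 0.324, -0.946], [-0.001, -0.946, -0.324], [-1.0, 0.001, -0.001]]
ft_force: [0.0, 0.5, -6.4]
grip_width: 0.0486
```

Request:
{"method": "play_rows", "body": {
  "travel": [
    [0,0,-0.1],
    [0,0,-0.1],
    [0,0,-0.1],
    [0,0,0]
  ],
  "rotation": [
    [0,0,0],
    [0,0,0],
    [0,0,0],
    [0,0,0]
  ],
  "claw": [4.4,4.4,4.4,4.4]
}}

```text
time_s: 30.05
position: [0.4402, -0.0392, 0.0222]
tool_rot: [[0.005, 0.324, -0.946], [-0.002, -0.946, -0.324], [-1.0, 0.004, -0.004]]
ft_force: [0.0, -0.2, -4.9]
grip_width: 0.049
```

```bash
python3 look.py scene 300 190 390 280 8 s21
```

```text
[ 0.4403 -0.0392  0.0222] [ 0.005  -0.0023 -1.    ] 0.0487 [ 1.1  -0.68 -5.91] 30.1
```

View pics/s21.png

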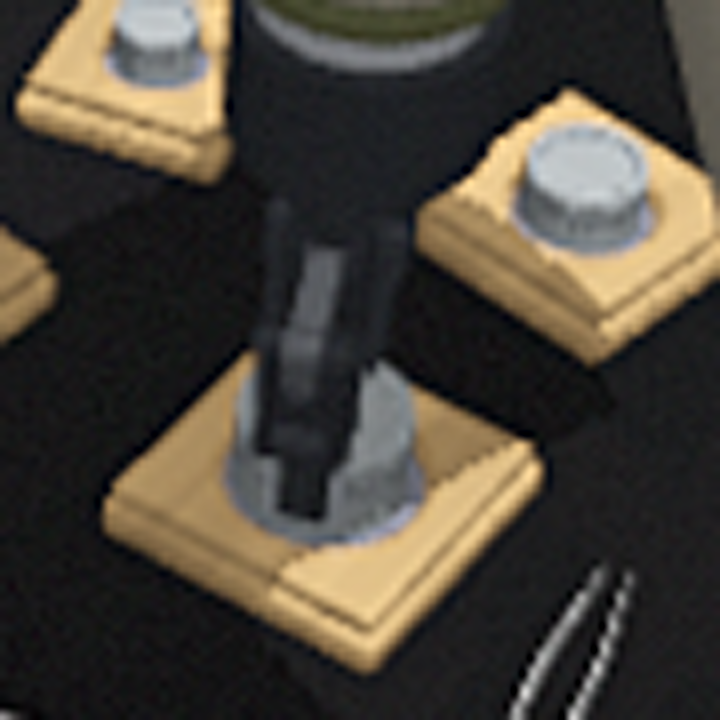

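Request:
{"method": "play_rows", "body": {
  "travel": [
    [0,0,0],
    [0,0,0],
    [0,0,0],
    [0,0,0],
    [0,0,0],
    [0,0,0]
  ],
  "rotation": [
    [0,0,0],
    [0,0,0],
    [0,0,0],
    [0,0,0],
    [0,0,0],
    [0,0,0]
  ],
  "claw": [5.3,5.5,5.9,6.4,6.9,7.2]
}}

```text
time_s: 30.6
position: [0.4419, -0.0398, 0.0227]
tool_rot: [[0.009, 0.324, -0.946], [-0.004, -0.946, -0.324], [-1.0, 0.006, -0.007]]
ft_force: [0.7, 0.4, 0.2]
grip_width: 0.0721
```

Request:
{"method": "play_rows", "body": {
  "travel": [
    [0,0,0.5],
    [0,0,1.5],
    [0,0,3],
    [0,0,4],
    [0,0,4],
    [-0.5,3,2],
    [-0.5,3.5,0],
    [0,3.5,0],
    [0,3.5,0],
    [0,3,0],
    [0,0,0],
    [0,0,0]
  ],
  "rotation": [
    [0,0,0],
    [0,0,0],
    [0,0,0],
    [0,0,0],
    [0,0,0],
    [0,0,0],
    [0,0,0],
    [0,0,0],
    [0,0,0],
    [0,0,0],
    [0,0,0],
    [0,0,0]
  ],
  "claw": [7.2,7.2,7.2,7.2,7.2,7.2,7.2,7.2,7.2,7.2,7.2,7.2]
}}

```text
time_s: 31.6
position: [0.4289, 0.132, 0.1858]
tool_rot: [[0.015, 0.32, -0.947], [-0.002, -0.947, -0.32], [-1.0, 0.007, -0.014]]
ft_force: [-0.7, 0.3, 0.1]
grip_width: 0.0721
```

```bash
python3 look.py scene 245 145 405 275 5 s22;python3 look.py top 275 145 385 295 4 t22
```

```text
[0.429  0.1317 0.1858] [ 0.0151 -0.0014 -0.9999] 0.0718 [-0.59 -0.18 -0.54] 31.65
[0.4291 0.1309 0.1856] [ 0.0149 -0.0017 -0.9999] 0.0719 [-0.24 -1.14 -0.86] 31.7
```

View pics/s22.png

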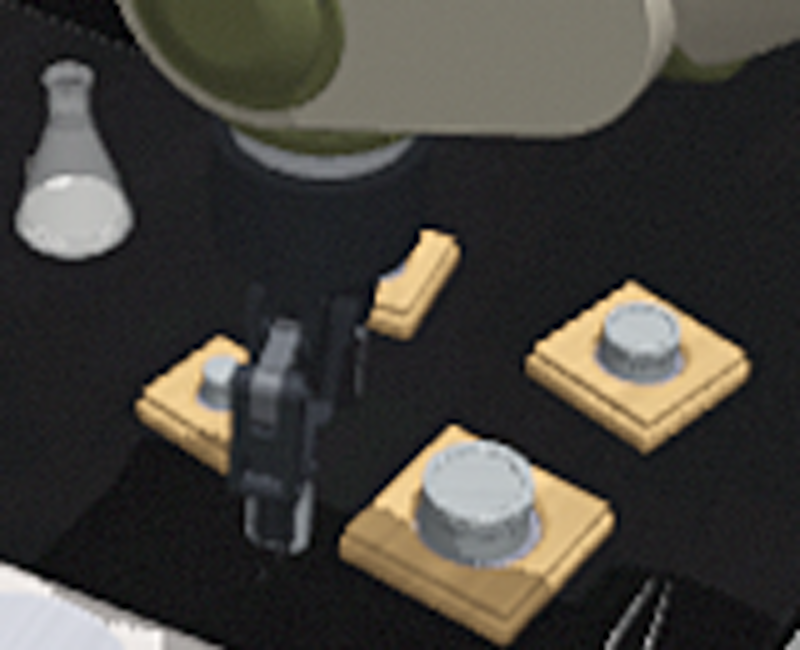

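View pics/t22.png

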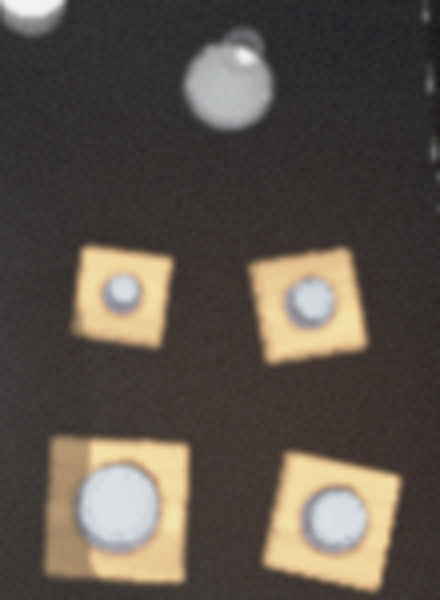

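```bash
python3 - <<'E'
from h import *
T=lambda u:crop([u],4,(275,145)); S=lambda u:crop([u],5,(245,145))
print('largest',ray('top',T((118,506)),.042),ray('scene',S((477,482)),.042),'seat .4388 -.0392')
print('large',ray('top',T((336,518)),.0345),ray('scene',S((641,330)),.0345),'seat .4308 -.1865')
print('small',ray('top',T((313,299)),.0325),'seat .580 -.1727')
print('smallest',ray('top',T((123,290)),.032),'seat .586 -.0435')
o=env.observe(); print(o['qvel'].round(2))
E
```

```text
largest [[ 0.43768358 -0.03891058  0.042     ]] [[ 0.44061423 -0.03558556  0.042     ]] seat .4388 -.0392
large [[ 0.43023578 -0.18507966  0.0345    ]] [[ 0.43145513 -0.18130597  0.0345    ]] seat .4308 -.1865
small [[ 0.57899793 -0.17289896  0.0325    ]] seat .580 -.1727
smallest [[ 0.58484947 -0.04328355  0.032     ]] seat .586 -.0435
[-1.58  0.23  0.24 -0.3  -0.27 -0.11]
```

Request:
{"method": "play_rows", "body": {
  "travel": [
    [0,0,1],
    [0,0,0],
    [0,0,0],
    [0,0,0]
  ],
  "rotation": [
    [0,0,0],
    [0,0,0],
    [0,0,0],
    [0,0,0]
  ],
  "claw": [7.2,7.2,7.2,7.2]
}}

```text
time_s: 32.03
position: [0.4293, 0.1275, 0.1953]
tool_rot: [[0.014, 0.313, -0.95], [-0.002, -0.95, -0.313], [-1.0, 0.007, -0.012]]
ft_force: [-1.4, 0.1, -0.5]
grip_width: 0.0717
```

```bash
python3 -c "
from rig import env
print(env.close_job())"
```

```text
the job is handed in; nothing more can be done
None
```

I took the stack apart from the top and set all four weights in their own blocks. The job was handed in at about 32 s of the 128 s allowed, and no verdict came back.

- **Position:** In the last top view each weight sits about 1–1.5 mm in plan from my estimate of its recess centre, against the 8 mm allowed. All four look upright.
- **Flask:** It stands upright and looks unmoved in the last pictures. I did not measure its position.
- **Disagreement between cameras:** In the last check the scene camera put the large and largest weights about 4–5 mm from their recess centres. That camera had shown a similar shift when I measured the block corners, so I trusted the top view.
- **Height:** I inferred that the weights are on the recess floors. In each case the descent stopped within about 0.5 mm of the calculated floor height. The wrist force did not clearly show contact, so there is no independent confirmation.

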